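# Chock the resin can and stack the mixing pots

## Task

Get the resin bench ready for the next mix. The can is nearly empty, so slide the orange wedge, thin end first, under the rear cross bar of its tilting cradle until the red line on the end of the bar is level with the yellow pointer of the height gauge beside it, and leave the wedge there holding it. Nest all the blue mixing pots one inside the other, each fully home, as a single upright stack on the pan of the scale; leave the gauge setting, the dish under the tap, the glove box, the tape and the hardener can as they are.

Things in the scene. Friction and masses are not known exactly. Their poses are not given: they have to be found in the camera images.
- stand: Fixed trestle stand of the resin can. Origin on the table below the middle of the rear cross bar; +x is level, along the can from rear bar to tap (the way to push the wedge), +y along the bar to the height gauge (135 mm tall, foot at x 20 to 80, y 110 to 160 mm), z up. The can, 115 mm wide, lies over x 32 to 222 mm, up to 152 mm above the table. The table behind the bar (-x) is free.
- cradle (a joint): Tilt of the cradle with the can strapped on (0.8 to 1.2 kg together), pivoted about a level axis along the stand's y, at its x 240 mm, 50 mm high: 0 at rest, grows as the rear bar rises (rad); the bar rises 240 mm times this. It drops back when not held up.
- bar_line (a point): Red line across the white 27 mm end cap of the rear cross bar, on the bar's axis at its +y end, 101 mm from its middle. The bar is a level 20 mm tube, 200 mm long; at rest its axis is 18 mm and its underside 8 mm above the table. Rails and rubber feet meet it 50 to 85 mm either side of the middle: the wedge goes under the middle 90 mm.
- pointer (a point): Tip of the yellow pointer (4 mm thick) of the height gauge, just beyond the bar's end and 12 mm towards the can from the bar's axis, at mid thickness; set 12 to 22 mm above the rest height of the bar_line; the slide with the pointer stays where it is unless struck.
- wedge: Loose orange wedge, 195 x 50 mm, 0.11 to 0.22 kg. Origin on its underside at mid length; +x to the thin end, z up. The thin edge (4 mm high) is at x +97.5 mm; the top rises evenly, 1 in 5, to 35 mm at x -57.5 mm. Behind, to x -97.5 mm, a 35 mm high block carries a grip 36 mm long (x), 32 mm wide (y), 35 to 66 mm above the underside, centred on x -77.5 mm.
- scale: Fixed bench scale, grey housing 180 x 180 mm. Origin on the table below its centre, z up.
- pan (a point): Centre of the top face of the scale's flat teal pan (150 x 150 mm), 40 mm above the table, z up.
- pot1: Loose blue plastic mixing pot (4 to 6 present; an absent one reads None), open at the top, 80 mm tall, 0.05 to 0.1 kg. Origin at the centre of its underside, z up. Bottom-heavy; the foot tapers from 54 mm diameter at 50 mm height to 39 mm below; above is a straight collar, 68 mm outside, 59 mm inside. Nested, the collar rests on the rim of the pot below: each stands 30 mm above the one it is in.
- pot2: Loose blue plastic mixing pot (4 to 6 present; an absent one reads None), open at the top, 80 mm tall, 0.05 to 0.1 kg. Origin at the centre of its underside, z up. Bottom-heavy; the foot tapers from 54 mm diameter at 50 mm height to 39 mm below; above is a straight collar, 68 mm outside, 59 mm inside. Nested, the collar rests on the rim of the pot below: each stands 30 mm above the one it is in.
- pot3: Loose blue plastic mixing pot (4 to 6 present; an absent one reads None), open at the top, 80 mm tall, 0.05 to 0.1 kg. Origin at the centre of its underside, z up. Bottom-heavy; the foot tapers from 54 mm diameter at 50 mm height to 39 mm below; above is a straight collar, 68 mm outside, 59 mm inside. Nested, the collar rests on the rim of the pot below: each stands 30 mm above the one it is in.
- pot4: Loose blue plastic mixing pot (4 to 6 present; an absent one reads None), open at the top, 80 mm tall, 0.05 to 0.1 kg. Origin at the centre of its underside, z up. Bottom-heavy; the foot tapers from 54 mm diameter at 50 mm height to 39 mm below; above is a straight collar, 68 mm outside, 59 mm inside. Nested, the collar rests on the rim of the pot below: each stands 30 mm above the one it is in.
- pot5: Loose blue plastic mixing pot (4 to 6 present; an absent one reads None), open at the top, 80 mm tall, 0.05 to 0.1 kg. Origin at the centre of its underside, z up. Bottom-heavy; the foot tapers from 54 mm diameter at 50 mm height to 39 mm below; above is a straight collar, 68 mm outside, 59 mm inside. Nested, the collar rests on the rim of the pot below: each stands 30 mm above the one it is in.
- pot6: Loose blue plastic mixing pot (4 to 6 present; an absent one reads None), open at the top, 80 mm tall, 0.05 to 0.1 kg. Origin at the centre of its underside, z up. Bottom-heavy; the foot tapers from 54 mm diameter at 50 mm height to 39 mm below; above is a straight collar, 68 mm outside, 59 mm inside. Nested, the collar rests on the rim of the pot below: each stands 30 mm above the one it is in.
- dish: Loose round aluminium dish, 100 mm across, 28 mm tall, under the tap; origin at its underside. Bystander.
- glove_box: Loose glove carton, 120 x 220 x 75 mm; origin at the centre of its underside. Bystander.
- tape: Loose roll of lime tape lying flat, 100 mm across, 36 mm tall; origin at the centre of its underside. Bystander.
- hardener: Loose closed hardener can, 72 mm across, 110 mm tall; origin at the centre of its underside. Bystander.
Things that resemble listed ones, but are neither listed nor needed, are in the scene too. Leave any green look-alike of the pot2 alone.

How it is judged:
By the outcome, as a careful person would: the job done as asked, in the order asked, and still so for the second after the job is handed in, with the robot touching nothing.
Of pot1, pot2, pot3, pot4, pot5, pot6 only 4 to 6 are there at a start; the rules pass over those that are not, and their reading is None.
At some moment in a run one of wedge may be knocked a few centimetres aside while the robot is not near it.
Once in a run the grip may slacken for a moment while it holds something.
It also fails if it takes over 210 s, if anything falls off the work surface, if the arm or the gripper's body presses on something with over 40 N, if the wrist force passes 120 N, or if a joint passes its speed limit or range.

## Robot

A 6-joint arm with a two-finger parallel gripper is mounted at the origin on the work surface. World frame = base frame: x ahead of the robot, y to its left, z up, the work surface at z = 0. Lengths are in mm, angles in rad, forces in N, time in s.
With the tool pointing down it reaches from about 350 to 875 mm from the base axis. Payload 4.2 kg.
Tool frame: the origin (TCP) lies midway between the tips of the shut fingers; the grasp point (between the pads) lies 19 mm behind it; z points along the fingers, y is the direction in which the jaws open and shut (so a half turn about z gives the same grasp; the last joint's range is limited). The gripper opens to 85 mm and grips with 20 to 120 N. Pads are 22 mm wide; open, the fingers measure 114 mm over their backs; the gripper's body (76 mm by 85 mm) begins 54 mm behind the grasp point. The pads swing forward as they close: fully open they stand 13 mm farther back than shut.
Start: joints at [-1.013, 0.385, 0.008, 0, -1.194, -0.259], TCP at [183.999, -597.28, 231.312] pointing down, gripper open.
Joint ranges: [-3.14, 3.14], [-1.21, 2.06], [-1.07, 1.41], [-3.16, 2.05], [-2.99, -0.16], [-3.1, 3.1]. Speed limits (rad/s): [2.79, 2.79, 3.14, 3.14, 3.14, 3.14].

## Interface

Orientations are given as a unit quaternion [x, y, z, w].
In Python, from bench import arm gives the robot as it stands.
- The arm moves only by the tool servo_tool, never from a script. Its argument "rows" is a list of rows, each an object of numbers: "fingers": the finger opening in cm, from 0 to 8.54; "x", "y", "z": the shift along the tool's x, y, z in cm; "turn": the turn about the tool's z in degrees. A call has 1 to 10 rows; each row shifts and turns the commanded pose from where the row before left it, along the tool's axes as they then stand; what a row does not reach is not made up. A row lasts 1/12 s, in which the tool goes at most 41.7 mm and 7.16 degrees, less where a joint would pass 70% of its speed; a pose out of reach is approached as far as the arm can. A call is refused whole if a number of a shift passes 4.17 or a number of a turn 7.16, either way. A call with a gripper value outside its range is refused whole. The fingers move at their own pace and stop on an object; the grip force is fixed at half the most. Time passes only in rows, so rows that do not move let the fingers close. It gives the time, the measured TCP pose, the force and the opening at its end, in the units of the state.
- arm.read_state(): the state, without advancing time (a new reading comes with each control period).
- arm.get_image(name): name is "scene" or "side" or "wrist"; returns (picture, depth): 400x640x3 uint8, red, green, blue; 400x640 float32, mm along the optical axis (not along the pixel's ray), 0 where there is no reading.
- arm.camera_model(name): a dict with "fx", "fy", "cx", "cy" (pixels), "pose" (4x4, takes a point from camera to world coordinates). Camera axes: x right, y down, z forward; pixel columns grow to the right and rows downward; lengths in mm; the calibration is good to about 2 mm. A picture is of the moment at which its call begins: read the wrist's pose just before it. camera_model takes no time and is no camera call; for the wrist camera it gives the pose at the moment of the call.
- arm.job_done(): hands the job in, once; it reports no verdict.
The state is a dict: "clock": time; "joints": joint angles; "joint_vel": joint speeds; "joint_efforts": joint torques, N m; "position": TCP position; "ee_rot": TCP orientation; "contact_force": force on the tool from outside, world axes, zero at the start; "wrist_torque": the same for the moment, N m; "gripper_width": finger opening in mm.
Only numpy, scipy, OpenCV 4.12 (cv2) and the standard library are available. Lean on these libraries where they do the work, as an engineer would, in place of code of your own. Each camera call takes 0.05 s, during which the arm holds its last target.

## Working session

There is one attempt and no reset: what is moved stays moved. The work goes in short steps, Python scripts to look and compute and a tool call to move; the robot and the scene stay as the last step left them, time stands still between calls to the robot, and variables do not carry over. Pictures are saved under pics/ and viewed, and the job is handed in when it is done.

Besides the shell and the picture viewer there is one more tool, called after "Emit:" as a command line: name --argument value ..., lists and objects as JSON in quotes. servo_tool: Moves the arm, as the interface text tells. Its arguments: {"type":"object","properties":{"rows":{"type":"array","items":{"type":"object","properties":{"fingers":{"type":"number"},"x":{"type":"number"},"y":{"type":"number"},"z":{"type":"number"},"turn":{"type":"number"}}}}},"required":["rows"]}

```bash
mkdir -p pics; ls; cat > h.py <<'E'
import numpy as np,cv2
from bench import arm
def grab(n,tag):
    cm=arm.camera_model(n); im,d=arm.get_image(n)
    np.savez(f'{tag}.npz',im=im,d=d,pose=cm['pose'],k=[cm['fx'],cm['fy'],cm['cx'],cm['cy']])
    cv2.imwrite(f'pics/{tag}.png',im[:,:,::-1]); return load(tag)
def load(tag):
    z=np.load(f'{tag}.npz'); return z['im'],z['d'],z['pose'],z['k']
def ray(v,u,r):
    im,d,P,k=v; dc=np.array([(u-k[2])/k[0],(r-k[3])/k[1],1.]); return P[:3,3],P[:3,:3]@dc
def plane(v,u,r,z):
    o,w=ray(v,u,r); return o+w*(z-o[2])/w[2]
def cloud(v):
    im,d,P,k=v; r,u=np.mgrid[:d.shape[0],:d.shape[1]]
    c=np.stack([(u-k[2])/k[0]*d,(r-k[3])/k[1]*d,d],-1); w=c@P[:3,:3].T+P[:3,3]; w[d==0]=np.nan; return w
def proj(v,p):
    im,d,P,k=v; c=P[:3,:3].T@(np.asarray(p,float)-P[:3,3]); return k[0]*c[0]/c[2]+k[2],k[1]*c[1]/c[2]+k[3]
E
python3 - <<'E'
from h import *
for n in('scene','side','wrist'):
    v=grab(n,n+'0'); print(n,np.round(v[2],3).tolist(),v[3])
s=arm.read_state(); print(s)
E
```

```text
pics
scene [[0.503, 0.605, -0.617, 1438.386], [0.864, -0.369, 0.342, -535.908], [-0.021, -0.705, -0.709, 1103.386], [0.0, 0.0, 0.0, 1.0]] [431.65837696 431.65837696 325.81590447 195.58979352]
side [[-0.986, -0.099, 0.136, 301.086], [-0.167, 0.512, -0.843, 1163.772], [0.014, -0.853, -0.521, 819.035], [0.0, 0.0, 0.0, 1.0]] [399.69942769 399.69942769 318.14638091 201.72670231]
wrist [[-0.294, 0.907, 0.3, 106.277], [0.956, 0.279, 0.094, -620.874], [0.002, 0.314, -0.949, 373.321], [0.0, 0.0, 0.0, 1.0]] [281.82609598 281.82609598 318.40625767 200.74477452]
{'clock': 0.15, 'joints': array([-1.01339474e+00,  3.85379981e-01,  6.93703859e-03, -3.06571608e-04,
       -1.19397284e+00, -2.58601185e-01]), 'joint_vel': array([ 6.66610995e-05, -1.62339415e-03,  3.20337940e-03,  1.17744068e-03,
        1.89673337e-03,  4.62696478e-04]), 'joint_efforts': array([-6.16281613e-04, -3.92678797e+01,  1.88581449e+01,  4.18863818e+00,
       -3.40845771e-03, -5.13799989e-06]), 'position': array([ 183.8635666 , -596.89591527,  230.47851288]), 'ee_rot': array([-1.48789101e-01,  9.88868610e-01,  7.99798309e-04, -1.90491522e-04]), 'contact_force': array([-0.0430631 ,  0.49703749, -0.0081133 ]), 'wrist_torque': array([0.05925692, 0.00176939, 0.01656295]), 'gripper_width': 85.64075857144309}
```

View pics/scene0.png

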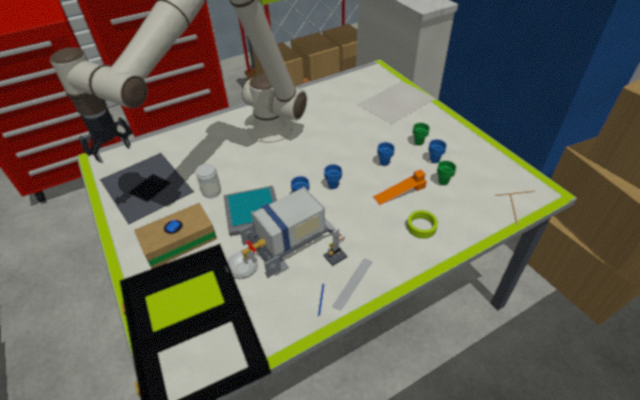

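View pics/side0.png

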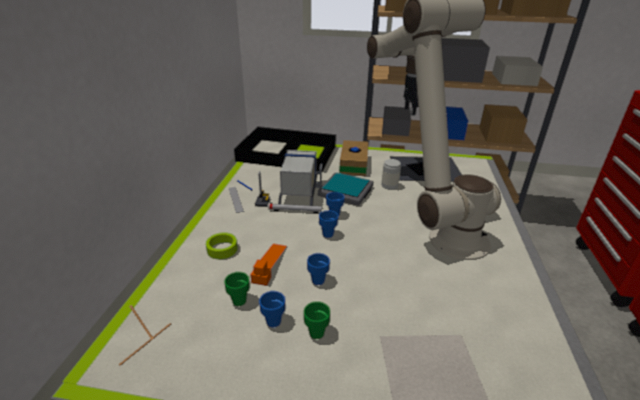

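View pics/wrist0.png

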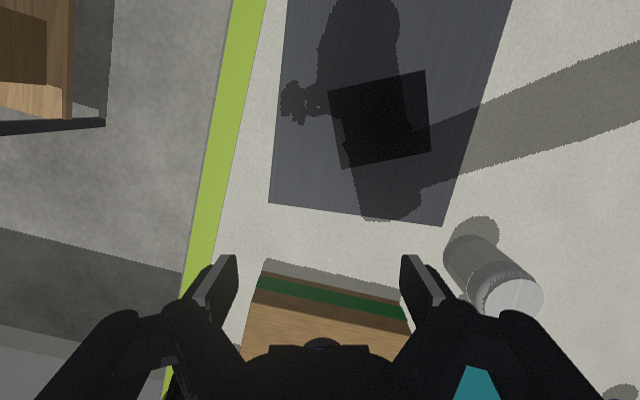

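```bash
python3 - <<'E'
from h import *
a=load('scene0');b=load('side0')
def crop(v,x,y,w,h): return cv2.resize(v[0][y:y+h,x:x+w,::-1],(400,300),interpolation=cv2.INTER_CUBIC)
r1=np.hstack([crop(a,120,180,120,90),crop(a,215,175,133,100)])
r2=np.hstack([crop(a,355,110,120,90),crop(b,230,130,160,120)])
cv2.imwrite('pics/crop0.png',np.vstack([r1,r2]))
for t,v in(('scene',a),('side',b)):
    w=cloud(v); hsv=cv2.cvtColor(v[0],cv2.COLOR_RGB2HSV)
    for nm,lo,hi in(('blue',(100,120,30),(125,255,255)),('orange',(5,180,120),(18,255,255)),('green',(45,120,30),(80,255,255)),('teal',(85,100,60),(98,255,255)),('lime',(28,150,100),(40,255,255))):
        m=cv2.inRange(hsv,lo,hi); n,l,st,c=cv2.connectedComponentsWithStats(m)
        for i in range(1,n):
            if st[i,4]>30:
                p=w[l==i]; p=p[~np.isnan(p[:,0])]
                if len(p) and p[:,2].min()>-50: print(t,nm,st[i].tolist(),'med',np.median(p,0).round(),'z',np.percentile(p[:,2],[2,98]).round())
E
```

```text
scene blue [430, 140, 16, 22, 262] med [535. 447.  59.] z [15. 81.]
scene blue [378, 143, 16, 22, 258] med [449. 275.  60.] z [14. 82.]
scene blue [325, 165, 16, 23, 286] med [455.  41.  58.] z [15. 82.]
scene blue [292, 177, 17, 14, 171] med [419. -78.  61.] z [35. 82.]
scene blue [262, 204, 27, 46, 199] med [ 643. -251.  152.] z [ 67. 157.]
scene blue [165, 221, 16, 12, 131] med [ 414. -525.   82.] z [73. 89.]
scene orange [375, 171, 51, 33, 548] med [607. 242.  24.] z [ 5. 67.]
scene green [414, 124, 15, 20, 223] med [420. 465.  59.] z [14. 81.]
scene green [438, 161, 17, 23, 289] med [645. 394.  59.] z [16. 80.]
scene green [149, 232, 66, 34, 416] med [ 469. -527.   30.] z [15. 45.]
scene teal [228, 188, 45, 38, 1061] med [ 409. -283.   40.] z [35. 45.]
scene lime [261, 0, 17, 4, 41] med [-930.  422.  146.] z [135. 156.]
scene lime [377, 60, 44, 30, 167] med [-85. 729.   1.] z [-6.  7.]
scene lime [408, 211, 29, 27, 402] med [781. 187.  30.] z [ 7. 40.]
scene lime [145, 271, 79, 61, 2636] med [ 643. -578.   12.] z [ 7. 16.]
side blue [320, 192, 25, 45, 655] med [442.  19.  63.] z [11. 81.]
side blue [308, 254, 21, 31, 494] med [440. 301.  59.] z [ 9. 81.]
side blue [259, 292, 26, 35, 668] med [529. 468.  59.] z [10. 81.]
side orange [254, 244, 32, 25, 369] med [597. 231.  23.] z [ 6. 68.]
side green [340, 166, 26, 8, 147] med [ 403. -411.   29.] z [15. 44.]
side green [225, 273, 24, 33, 581] med [641. 417.  60.] z [10. 81.]
side green [304, 303, 26, 35, 685] med [411. 484.  58.] z [11. 81.]
side teal [322, 173, 47, 24, 674] med [ 417. -249.   40.] z [34. 44.]
side lime [298, 145, 25, 13, 146] med [ 627. -635.   11.] z [  6. 132.]
side lime [368, 147, 55, 6, 115] med [ 221. -727.    0.] z [-3.  5.]
side lime [449, 154, 43, 5, 98] med [-159. -727.    0.] z [-3.  4.]
side lime [206, 233, 30, 19, 192] med [771. 207.  36.] z [25. 39.]
```

View pics/crop0.png

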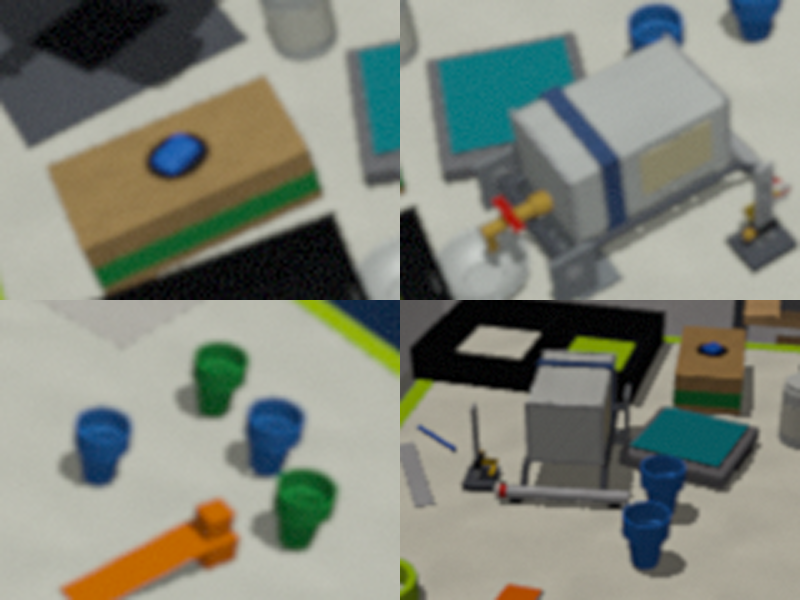

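```bash
python3 - <<'E'
from h import *
for t in('scene0','side0'):
    v=load(t); w=cloud(v); hsv=cv2.cvtColor(v[0],cv2.COLOR_RGB2HSV)
    m=cv2.inRange(hsv,(5,180,120),(18,255,255))>0
    p=w[m]; p=p[(p[:,0]>400)&(abs(p[:,1]-240)<200)]
    g=p[p[:,2]>58]; print(t,'grip top',g.mean(0).round(),len(g)); s=p[(p[:,2]<34)]
    box=cv2.minAreaRect(p[:,:2].astype(np.float32)); print(box); 
    lo=p[p[:,2]<15]; print('thin',lo.mean(0).round())
    m=cv2.inRange(hsv,(85,100,60),(98,255,255))>0
    p=w[m];p=p[(abs(p[:,2]-40)<6)]; print('pan',cv2.minAreaRect(p[:,:2].astype(np.float32)),p[:,:2].mean(0))
    # can top
    p=w.reshape(-1,3); p=p[(p[:,2]>143)&(p[:,2]<165)&(abs(p[:,0]-590)<160)&(abs(p[:,1]+180)<200)]
    print('can',len(p),cv2.minAreaRect(p[:,:2].astype(np.float32)),p.mean(0))
    # red
    m=(cv2.inRange(hsv,(0,150,80),(4,255,255))|cv2.inRange(hsv,(174,150,80),(180,255,255)))>0
    q=m&(w[...,0]>300)&(w[...,2]>-5)
    n,l,st,c=cv2.connectedComponentsWithStats(q.astype(np.uint8))
    for i in range(1,n): print('red',st[i],w[l==i].mean(0).round())
v=load('side0');c=v[0][150:220,230:340,::-1];cv2.imwrite('pics/gside.png',cv2.resize(c,None,fx=7,fy=7,interpolation=cv2.INTER_CUBIC))
E
```

```text
scene0 grip top [612. 301.  65.] 50
((602.4871215820312, 229.67279052734375), (187.0792999267578, 49.004127502441406), 84.6910629272461)
thin [598. 176.  10.]
pan ((419.2640075683594, -264.503662109375), (148.62295532226562, 149.52676391601562), 75.2734603881836) [ 408.55295884 -274.47197763]
can 1856 ((600.8167724609375, -205.75341796875), (124.39031219482422, 191.21783447265625), 5.639043807983398) [ 606.27241036 -209.52487526  151.30484089]
red [246 241  10  11  39] [ 621. -346.   93.]
side0 grip top [604. 315.  66.] 85
((599.505615234375, 238.064208984375), (188.3386993408203, 45.80813980102539), 85.93653106689453)
thin [595. 167.  11.]
pan ((417.4976806640625, -258.3161315917969), (153.71963500976562, 153.60403442382812), 73.38700866699219) [ 416.91068134 -251.1789948 ]
can 719 ((599.0176391601562, -200.1479949951172), (119.4552230834961, 198.47750854492188), 5.572747707366943) [ 597.42629983 -191.76830859  150.7996773 ]
red [270 204   2   4   8] [679. -62.  23.]
```

View pics/gside.png

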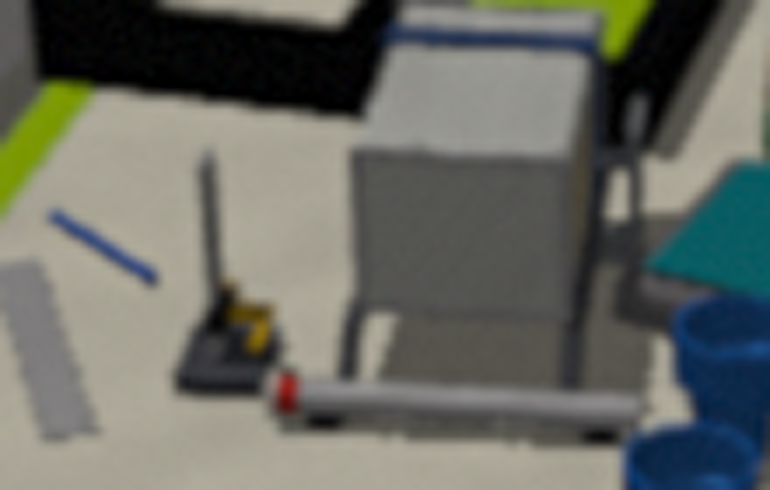

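Emit:
servo_tool --rows '[{"x": -3.1, "y": 2.12}, {"x": -3.1, "y": 2.12}, {"x": -3.1, "y": 2.12}, {"x": -3.1, "y": 2.12}, {"x": -3.1, "y": 2.12}, {"x": -3.1, "y": 2.12}, {"x": -3.1, "y": 2.12}, {"x": -3.1, "y": 2.12}, {"x": -3.1, "y": 2.12}, {"x": -3.1, "y": 2.12}]'

```text
invalid input at $.rows[0]: expected keys fingers, x, y, z, turn
```

Emit:
servo_tool --rows '[{"x": -3.1, "y": 2.12}, {"x": -3.1, "y": 2.12}, {"x": -3.1, "y": 2.12}, {"x": -3.1, "y": 2.12}, {"x": -3.1, "y": 2.12}, {"x": -3.1, "y": 2.12}, {"x": -3.1, "y": 2.12}, {"x": -3.1, "y": 2.12}, {"x": -3.1, "y": 2.12}, {"x": -3.1, "y": 2.12}]'

```text
invalid input at $.rows[0]: expected keys fingers, x, y, z, turn
```

Emit:
servo_tool --rows '[{"turn": -7}, {"turn": -7}, {"turn": -7}, {"turn": -7}, {"turn": -7}, {"turn": -7}, {"turn": -7}, {"turn": -7}, {"turn": -7}, {"turn": -7}]'

```text
invalid input at $.rows[0]: expected keys fingers, x, y, z, turn
```

Emit:
servo_tool --rows '[{"turn": -7}, {"turn": -7}, {"turn": -7}, {"turn": -7}, {"turn": -7}, {"turn": -7}, {"turn": -7}, {"turn": -7}, {"turn": -7}, {"turn": -7}]'

```text
invalid input at $.rows[0]: expected keys fingers, x, y, z, turn
```

Emit:
servo_tool --rows '[{"turn": -7}, {"turn": -7}, {"turn": -7}, {"turn": -7}, {"z": 2.5}, {"z": 2.5}, {"z": 2.5}, {"z": 2.5}, {"z": 2}, {"z": 0}]'

```text
invalid input at $.rows[0]: expected keys fingers, x, y, z, turn
```

```bash
cat >> h.py <<'E'
from scipy.spatial.transform import Rotation as Rn
def st():
    s=arm.read_state(); R=Rn.from_quat(s['ee_rot']).as_matrix()
    print('t',round(s['clock'],2),'tcp',s['position'].round(1),'head',np.degrees(np.arctan2(R[1,0],R[0,0])).round(2),'zax',R[:,2].round(3),'F',s['contact_force'].round(1),'w',round(s['gripper_width'],1),'j1,6',s['joints'][[0,5]].round(2)); return s['position'],R
def to(p,h=None):
    q,R=st(); d=R.T@(np.array(p)-q)/10; n=np.linalg.norm(d)/4.0
    print('shift cm',d.round(2),'rows>=',round(n,1))
    if h is not None:
        a=(np.degrees(np.arctan2(R[1,0],R[0,0]))-h+180)%360-180; print('turn',a.round(2))
E
python3 - <<'E'
from h import *
st(); grab('wrist','w1')
E
```

```text
t 0.15 tcp [ 183.9 -596.9  230.5] head -162.89 zax [-0.001  0.002 -1.   ] F [-0.   0.5 -0. ] w 85.6 j1,6 [-1.01 -0.26]
```

View pics/w1.png

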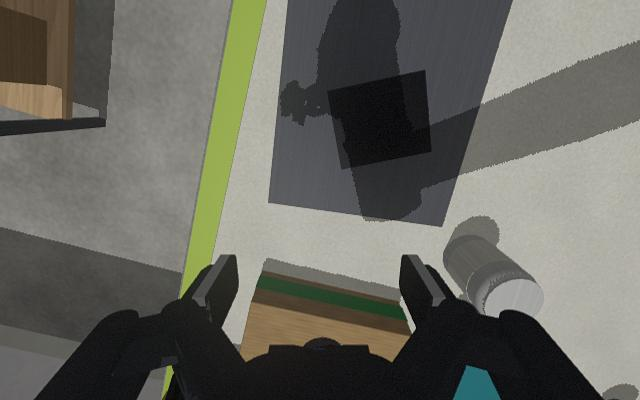

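Emit:
servo_tool --rows '[{"x": -3.1, "y": 2.12, "z": 0, "turn": 0, "fingers": 8.5}, {"x": -3.1, "y": 2.12, "z": 0, "turn": 0, "fingers": 8.5}, {"x": -3.1, "y": 2.12, "z": 0, "turn": 0, "fingers": 8.5}, {"x": -3.1, "y": 2.12, "z": 0, "turn": 0, "fingers": 8.5}, {"x": -3.1, "y": 2.12, "z": 0, "turn": 0, "fingers": 8.5}, {"x": -3.1, "y": 2.12, "z": 0, "turn": 0, "fingers": 8.5}, {"x": -3.1, "y": 2.12, "z": 0, "turn": 0, "fingers": 8.5}, {"x": -3.1, "y": 2.12, "z": 0, "turn": 0, "fingers": 8.5}, {"x": -3.1, "y": 2.12, "z": 0, "turn": 0, "fingers": 8.5}, {"x": -3.1, "y": 2.12, "z": 0, "turn": 0, "fingers": 8.5}]'

```text
clock: 1.03
position: [418.6, -301.7, 231.4]
ee_rot: [-0.149, 0.989, 0.0, 0.0]
contact_force: [0.8, 0.5, 0.2]
gripper_width: 85.3
```

Emit:
servo_tool --rows '[{"x": -3.1, "y": 2.12, "z": 0, "turn": 0, "fingers": 8.5}, {"x": -3.1, "y": 2.12, "z": 0, "turn": 0, "fingers": 8.5}, {"x": -3.1, "y": 2.12, "z": 0, "turn": 0, "fingers": 8.5}, {"x": -3.1, "y": 2.12, "z": 0, "turn": 0, "fingers": 8.5}, {"x": -3.1, "y": 2.12, "z": 0, "turn": 0, "fingers": 8.5}, {"x": -3.1, "y": 2.12, "z": 0, "turn": 0, "fingers": 8.5}, {"x": -3.1, "y": 2.12, "z": 0, "turn": 0, "fingers": 8.5}, {"x": -3.1, "y": 2.12, "z": 0, "turn": 0, "fingers": 8.5}, {"x": -3.1, "y": 2.12, "z": 0, "turn": 0, "fingers": 8.5}, {"x": -3.1, "y": 2.12, "z": 0, "turn": 0, "fingers": 8.5}]'

```text
clock: 1.87
position: [652.4, -7.8, 231.1]
ee_rot: [-0.149, 0.989, 0.0, -0.0]
contact_force: [0.2, -0.5, 0.6]
gripper_width: 84.8
```

```bash
python3 -c "
from h import *
to([650,-10,120],5.6)"
```

```text
t 1.87 tcp [652.4  -7.8 231.1] head -162.86 zax [-0. -0. -1.] F [ 0.2 -0.5  0.6] w 84.8 j1,6 [ 0.24 -1.51]
shift cm [ 0.29 -0.14 11.11] rows>= 2.8
turn -168.46
```

Emit:
servo_tool --rows '[{"x": 0, "y": 0, "z": 0, "turn": -7, "fingers": 8.5}, {"x": 0, "y": 0, "z": 0, "turn": -7, "fingers": 8.5}, {"x": 0, "y": 0, "z": 0, "turn": -7, "fingers": 8.5}, {"x": 0, "y": 0, "z": 0, "turn": -7, "fingers": 8.5}, {"x": 0, "y": 0, "z": 0, "turn": -7, "fingers": 8.5}, {"x": 0, "y": 0, "z": 0, "turn": -7, "fingers": 8.5}, {"x": 0, "y": 0, "z": 0, "turn": -7, "fingers": 8.5}, {"x": 0, "y": 0, "z": 0, "turn": -7, "fingers": 8.5}, {"x": 0, "y": 0, "z": 0, "turn": -7, "fingers": 8.5}, {"x": 0, "y": 0, "z": 0, "turn": -7, "fingers": 8.5}]'

```text
clock: 2.7
position: [651.5, -9.5, 230.9]
ee_rot: [-0.691, 0.723, 0.0, -0.0]
contact_force: [0.2, 0.2, -0.5]
gripper_width: 84.7
```

Emit:
servo_tool --rows '[{"x": 0, "y": 0, "z": 0, "turn": -7, "fingers": 8.5}, {"x": 0, "y": 0, "z": 0, "turn": -7, "fingers": 8.5}, {"x": 0, "y": 0, "z": 0, "turn": -7, "fingers": 8.5}, {"x": 0, "y": 0, "z": 0, "turn": -7, "fingers": 8.5}, {"x": 0, "y": 0, "z": 0, "turn": -7, "fingers": 8.5}, {"x": 0, "y": 0, "z": 0, "turn": -7, "fingers": 8.5}, {"x": 0, "y": 0, "z": 0, "turn": -7, "fingers": 8.5}, {"x": 0, "y": 0, "z": 0, "turn": -7, "fingers": 8.5}, {"x": 0, "y": 0, "z": 0, "turn": -7, "fingers": 8.5}, {"x": 0, "y": 0, "z": 0, "turn": -7, "fingers": 8.5}]'

```text
clock: 3.53
position: [651.5, -9.5, 230.9]
ee_rot: [0.981, -0.195, -0.0, 0.0]
contact_force: [-1.0, -0.6, 0.3]
gripper_width: 84.6
```

Emit:
servo_tool --rows '[{"x": 0, "y": 0, "z": 0, "turn": -7, "fingers": 8.5}, {"x": 0, "y": 0, "z": 0, "turn": -7, "fingers": 8.5}, {"x": 0, "y": 0, "z": 0, "turn": -7, "fingers": 8.5}, {"x": 0, "y": 0, "z": 0, "turn": -7, "fingers": 8.5}, {"x": 0, "y": 0, "z": 3, "turn": 0, "fingers": 8.5}, {"x": 0, "y": 0, "z": 3, "turn": 0, "fingers": 8.5}, {"x": 0, "y": 0, "z": 3, "turn": 0, "fingers": 8.5}, {"x": 0, "y": 0, "z": 2, "turn": 0, "fingers": 8.5}, {"x": 0, "y": 0, "z": 0, "turn": 0, "fingers": 8.5}, {"x": 0, "y": 0, "z": 0, "turn": 0, "fingers": 8.5}]'

```text
clock: 4.37
position: [651.3, -9.8, 120.4]
ee_rot: [0.999, 0.045, -0.001, 0.0]
contact_force: [0.0, 0.7, 1.3]
gripper_width: 84.9
```

```bash
python3 -c "
from h import *
st(); grab('wrist','w1')"
```

```text
t 4.37 tcp [651.3  -9.8 120.4] head 5.14 zax [-0.003 -0.001 -1.   ] F [0.  0.7 1.3] w 84.9 j1,6 [0.23 1.43]
```

View pics/w1.png

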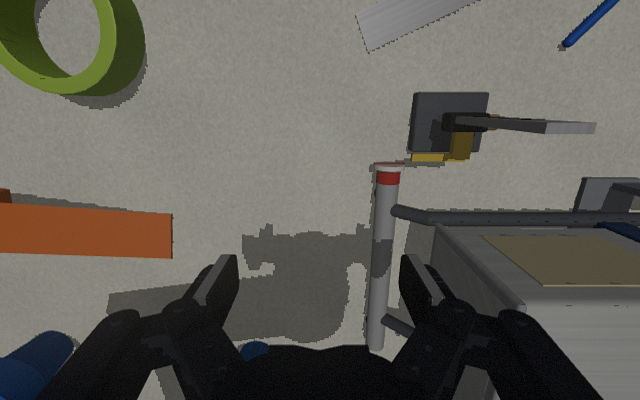

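```bash
python3 - <<'E'
from h import *
v=load('w1'); c=v[0][85:215,350:510,::-1]; cv2.imwrite('pics/w1c.png',cv2.resize(c,None,fx=5,fy=4.6,interpolation=cv2.INTER_NEAREST))
w=cloud(v)
for r in range(146,170,2): print(r,' '.join('%4d/%4d/%3d'%tuple(w[r,u].round()) for u in range(368,472,8)))
# bar tube
for r in range(190,340,15):
    u=int(385-(r-190)*0.07); print(r,[w[r,k].round(1).tolist() for k in (u-2,u,u+2)])
E
```

```text
146  702/ -51/  1  702/ -59/  1  703/ -66/  1  703/ -73/  1  704/ -81/  1  705/ -87/  4  707/ -91/ 15  707/ -97/ 15  708/-104/ 14  709/-112/ 14  709/-119/ 14  712/-112/ 42  713/-118/ 43
148  700/ -52/  1  700/ -59/  1  701/ -66/  1  702/ -74/  0  702/ -81/  2  703/ -87/  4  705/ -91/ 15  706/ -98/ 15  706/-105/ 14  707/-112/ 14  708/-119/ 15  711/-112/ 41  711/-118/ 42
150  698/ -52/  1  699/ -59/  1  699/ -67/  0  700/ -74/  1  701/ -81/  2  701/ -88/  2  703/ -92/ 14  704/ -98/ 14  705/-105/ 14  705/-112/ 15  706/-119/ 14  709/-112/ 43  710/-119/ 42
152  696/ -52/  2  697/ -60/  1  697/ -67/  1  698/ -74/  0  699/ -82/  0  699/ -89/  2  700/ -97/  1  701/-104/  0  701/-111/  1  702/-119/ -1  703/-125/  2  708/-112/ 43  708/-119/ 42
154  694/ -52/  1  695/ -60/  0  696/ -67/  1  696/ -74/  2  697/ -82/  0  698/ -89/  1  703/ -82/ 42  704/ -89/ 41  704/ -95/ 41  705/-101/ 41  706/-107/ 42  706/-113/ 42  707/-119/ 43
156  692/ -53/  0  693/ -60/  1  694/ -68/  0  694/ -75/ -1  695/ -82/  1  696/ -90/  1  702/ -83/ 40  702/ -89/ 42  703/ -95/ 41  703/-101/ 41  704/-109/ 39  705/-113/ 43  705/-120/ 41
158  691/ -53/  2  691/ -61/  0  692/ -68/  0  693/ -75/  2  693/ -83/  0  694/ -90/  1  700/ -83/ 41  701/ -89/ 41  701/ -96/ 41  702/-102/ 41  702/-108/ 41  703/-114/ 42  704/-120/ 42Traceback (most recent call last):
  File "<stdin>", line 4, in <module>
  File "<stdin>", line 4, in <genexpr>
ValueError: cannot convert float NaN to integer
```

View pics/w1c.png

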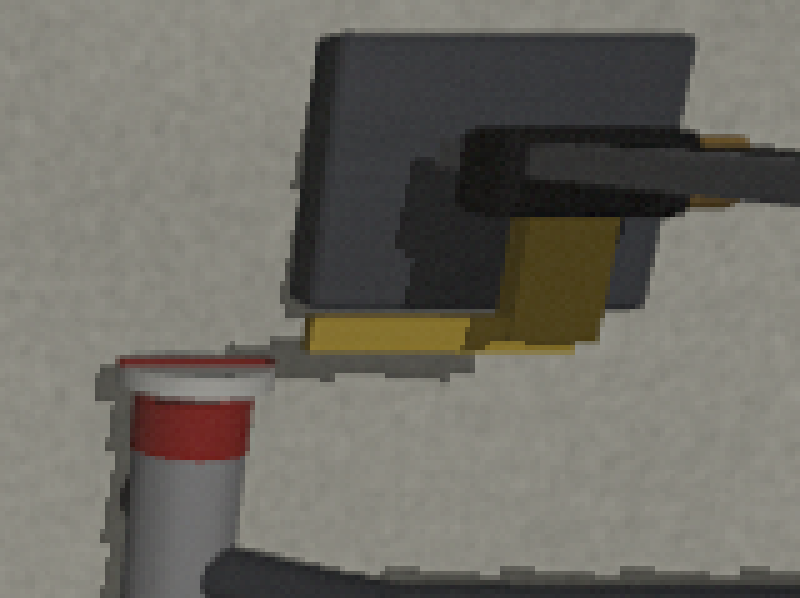

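```bash
python3 - <<'E'
from h import *
v=load('w1'); w=cloud(v); hsv=cv2.cvtColor(v[0],cv2.COLOR_RGB2HSV)
m=cv2.inRange(hsv,(18,120,120),(32,255,255)); m[:150]=0;m[170:]=0;m[:,:400]=0;m[:,480:]=0
m=cv2.erode(m,np.ones((3,3)))
p=w[m>0];print('pointer top',len(p),np.nanmean(p,0),np.nanstd(p,0),np.nanmin(p,0),np.nanmax(p,0))
p=w[100:180,250:360].reshape(-1,3);print('table',np.nanmean(p,0),np.nanmedian(p,0))
p=w[180:300,340:420].reshape(-1,3);p=p[(p[:,2]>12)&(p[:,2]<34)&(abs(p[:,1]+77)<22)]
mx=[]
for x in range(610,690,8):
    q=p[abs(p[:,0]-x)<4]; 
    if len(q)>8:
        a=np.c_[q[:,1]**0,q[:,1]]; # fit circle radius10: z = zc+sqrt(100-(y-yc)^2)
        from scipy.optimize import least_squares
        f=least_squares(lambda t: np.hypot(q[:,1]-t[0],q[:,2]-t[1])-10,[q[:,1].mean(),15],loss='soft_l1'); mx.append((x,*f.x)); print(x,len(q),f.x.round(2))
mx=np.array(mx); print('slope',np.polyfit(mx[:,0],mx[:,1],1))
# wedge thin edge etc
m=cv2.inRange(hsv,(5,150,100),(17,255,255)); q=w[m>0]; print('wedge thin', np.nanpercentile(q,[1,99],0))
E
```

```text
pointer top 141 [701.70178575 -91.65278672  41.09844641] [1.27426139 6.41613095 0.61118738] [ 699.06086072 -103.00376327   39.45896087] [704.32036851 -80.71070152  42.56037048]
table [701.54197051   7.3600551    0.88651456] [702.07986268   7.40266867   0.88746464]
610 164 [-75.37  18.25]
618 164 [-74.75  18.17]
626 175 [-74.04  18.21]
634 171 [-73.38  18.28]
642 184 [-72.63  18.38]
650 206 [-73.48  19.73]
658 245 [-71.91  18.88]
666 197 [-70.37  18.37]
674 189 [-69.79  18.52]
slope [ 8.25732298e-02 -1.25869616e+02]
wedge thin [[573.03479536 136.53091883   4.40219929]
 [625.50326932 272.19583637  31.84756284]]
```

```bash
python3 - <<'E'
from h import *
v=load('w1'); w=cloud(v)
for u in(376,388,402):
  for r in (160,162,163,164,165,166,168,170): print(u,r,w[r,u].round(1),v[0][r,u])
print(plane(v,388,163,31))
E
```

```text
376 160 [689.4 -60.4   1.9] [137 136 127]
376 162 [689.2 -58.5  11.9] [92 80 76]
376 163 [689.7 -56.9  19.8] [104  40  39]
376 164 [689.1 -56.7  21.3] [103  73  69]
376 165 [689.  -55.8  25.7] [103 100  97]
376 166 [687.7 -56.5  23.4] [103 104 100]
376 168 [686.3 -56.4  24.8] [106 106 102]
376 170 [679.8 -62.2   0.7] [80 75 68]
388 160 [ 6.901e+02 -7.210e+01 -2.000e-01] [137 135 127]
388 162 [690.2 -69.2  12. ] [89 75 72]
388 163 [690.6 -67.4  19.5] [103  40  36]
388 164 [690.1 -67.   21.5] [102  71  67]
388 165 [689.9 -66.1  25.5] [96 93 88]
388 166 [689.9 -64.9  30.2] [101 101  98]
388 168 [688.3 -65.   31. ] [145 144 140]
388 170 [686.9 -64.9  32.4] [149 149 146]
402 160 [691.5 -84.8   1.3] [96 95 87]
402 162 [689.8 -84.7   2.5] [69 59 53]
402 163 [691.7 -79.6  19.4] [101  38  35]
402 164 [691.2 -78.9  22. ] [103  73  69]
402 165 [690.9 -78.   25.2] [95 91 88]
402 166 [690.5 -77.4  27.7] [117 117 113]
402 168 [689.  -77.3  28.9] [129 130 124]
402 170 [687.  -78.2  27.3] [130 129 124]
[692.51726928 -64.29167196  31.        ]
```

```bash
python3 -c "
from h import *
to([608,320,200],85)"
```

```text
t 4.42 tcp [652.5  -9.6 122.2] head 5.15 zax [ 0.001 -0.001 -1.   ] F [0.7 0.8 0.6] w 84.7 j1,6 [0.23 1.43]
shift cm [ -1.46 -33.22  -7.8 ] rows>= 8.5
turn -79.85
```

Emit:
servo_tool --rows '[{"x": 0, "y": 0, "z": -4, "turn": 0, "fingers": 8.5}, {"x": 0, "y": 0, "z": -3.8, "turn": 0, "fingers": 8.5}, {"x": -0.2, "y": -4.1, "z": 0, "turn": 0, "fingers": 8.5}, {"x": -0.2, "y": -4.1, "z": 0, "turn": 0, "fingers": 8.5}, {"x": -0.2, "y": -4.1, "z": 0, "turn": 0, "fingers": 8.5}, {"x": -0.2, "y": -4.1, "z": 0, "turn": 0, "fingers": 8.5}, {"x": -0.2, "y": -4.1, "z": 0, "turn": 0, "fingers": 8.5}, {"x": -0.2, "y": -4.1, "z": 0, "turn": 0, "fingers": 8.5}, {"x": -0.2, "y": -4.1, "z": 0, "turn": 0, "fingers": 8.5}, {"x": 0, "y": -4.1, "z": 0, "turn": 0, "fingers": 8.5}]'

```text
clock: 5.25
position: [608.6, 318.4, 202.9]
ee_rot: [0.999, 0.045, 0.002, -0.001]
contact_force: [1.2, -0.3, -0.2]
gripper_width: 84.9
```

Emit:
servo_tool --rows '[{"x": 0, "y": 0, "z": 0, "turn": -7, "fingers": 8.5}, {"x": 0, "y": 0, "z": 0, "turn": -7, "fingers": 8.5}, {"x": 0, "y": 0, "z": 0, "turn": -7, "fingers": 8.5}, {"x": 0, "y": 0, "z": 0, "turn": -7, "fingers": 8.5}, {"x": 0, "y": 0, "z": 0, "turn": -7, "fingers": 8.5}, {"x": 0, "y": 0, "z": 0, "turn": -7, "fingers": 8.5}, {"x": 0, "y": 0, "z": 0, "turn": -7, "fingers": 8.5}, {"x": 0, "y": 0, "z": 0, "turn": -7, "fingers": 8.5}, {"x": 0, "y": 0, "z": 0, "turn": -7, "fingers": 8.5}, {"x": 0, "y": 0, "z": 0, "turn": -7, "fingers": 8.5}]'

```text
clock: 6.08
position: [609.4, 316.4, 202.5]
ee_rot: [0.791, 0.612, 0.003, 0.0]
contact_force: [-0.6, -0.2, 0.8]
gripper_width: 85.1
```

Emit:
servo_tool --rows '[{"x": 0, "y": 0, "z": 0, "turn": -7, "fingers": 8.5}, {"x": 0, "y": 0, "z": 0, "turn": -2.9, "fingers": 8.5}, {"x": 0, "y": 0, "z": 0, "turn": 0, "fingers": 8.5}]'

```text
clock: 6.33
position: [609.4, 316.4, 202.3]
ee_rot: [0.737, 0.676, 0.002, 0.0]
contact_force: [-0.4, 0.2, 0.6]
gripper_width: 85.2
```

```bash
cat > wedge.py <<'E'
from h import *
import sys
def wedge(v):
    w=cloud(v); hsv=cv2.cvtColor(v[0],cv2.COLOR_RGB2HSV)
    m=cv2.inRange(hsv,(5,150,60),(17,255,255)); n,l,s,c=cv2.connectedComponentsWithStats(m); i=1+np.argmax(s[1:,4]); print('bbox',s[i])
    p=w[l==i]; p=p[~np.isnan(p[:,0])&(p[:,2]>2)]
    g=p[p[:,2]>62]; r=cv2.minAreaRect(g[:,:2].astype(np.float32)); print('grip top rect',r,'n',len(g), 'z',g[:,2].mean())
    q=p[(p[:,2]<33)]; r=cv2.minAreaRect(q[:,:2].astype(np.float32)); print('slope rect',r)
    # slope plane gradient -> heading
    A=np.c_[q[:,:2],np.ones(len(q))]; k=np.ones(len(q),bool)
    for _ in range(6):
        s,_,_,_=np.linalg.lstsq(A[k],q[k,2],rcond=None); e=q[:,2]-A@s; k=abs(e)<2
    print('slope grad',np.hypot(*s[:2]),'thin heading',np.degrees(np.arctan2(-s[1],-s[0])),k.mean())
    return p
if __name__=='__main__':
    t=sys.argv[1]; st(); v=grab('wrist',t); wedge(v)
E
python3 wedge.py w2
```

```text
t 6.33 tcp [609.4 316.4 202.3] head 85.08 zax [ 0.004  0.003 -1.   ] F [-0.4  0.2  0.6] w 85.2 j1,6 [0.71 2.34]
bbox [ 294  167   44  133 5233]
grip top rect ((606.3584594726562, 310.6012878417969), (35.19636535644531, 31.52100372314453), 85.76300811767578) n 976 z 65.82130635235903
slope rect ((600.965576171875, 233.01971435546875), (195.25965881347656, 49.47031021118164), 85.87754821777344)
slope grad 0.1996649141097892 thin heading -94.68992957776993 0.9557652609849602
```

View pics/w2.png

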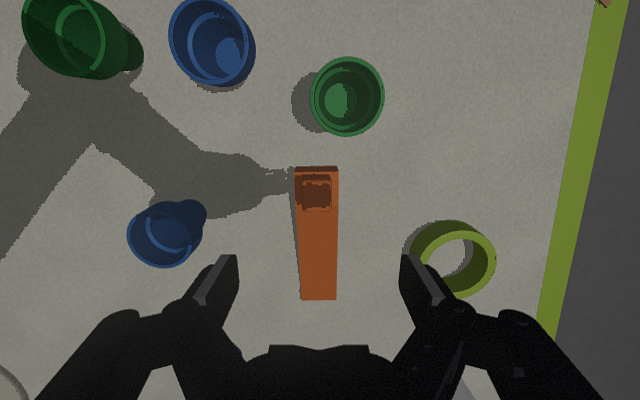

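```bash
python3 -c "
from h import *
to([606.4,310.6,42],85.7)"
```

```text
t 6.38 tcp [609.2 316.4 201.9] head 84.96 zax [ 0.003  0.002 -1.   ] F [ 0.6 -0.3  0.1] w 84.9 j1,6 [0.71 2.34]
shift cm [-0.64 -0.28 15.99] rows>= 4.0
turn -0.74
```

Emit:
servo_tool --rows '[{"x": -0.6, "y": -0.3, "z": 0, "turn": -0.7, "fingers": 8.5}, {"x": 0, "y": 0, "z": 4, "turn": 0, "fingers": 8.5}, {"x": 0, "y": 0, "z": 4, "turn": 0, "fingers": 8.5}, {"x": 0, "y": 0, "z": 3, "turn": 0, "fingers": 8.5}, {"x": 0, "y": 0, "z": 2, "turn": 0, "fingers": 8.5}, {"x": 0, "y": 0, "z": 2, "turn": 0, "fingers": 8.5}, {"x": 0, "y": 0, "z": 1, "turn": 0, "fingers": 8.5}, {"x": 0, "y": 0, "z": 0, "turn": 0, "fingers": 8.5}]'

```text
clock: 7.05
position: [603.7, 309.0, 37.0]
ee_rot: [0.733, 0.68, -0.002, -0.0]
contact_force: [0.3, 0.6, -0.4]
gripper_width: 85.3
```

```bash
python3 -c "
from h import *
to([606.4,310.6,42],85.7); grab('wrist','w3')"
```

```text
t 7.05 tcp [603.7 309.   37. ] head 85.67 zax [-0.004 -0.003 -1.   ] F [ 0.3  0.6 -0.4] w 85.3 j1,6 [0.71 2.36]
shift cm [ 0.17  0.26 -0.5 ] rows>= 0.1
turn -0.03
```

View pics/w3.png

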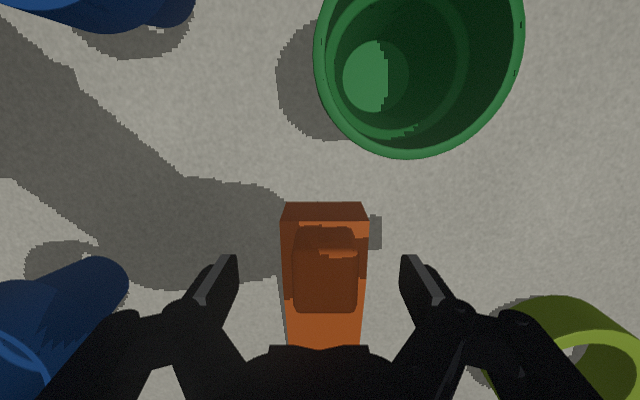

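Emit:
servo_tool --rows '[{"x": 0.2, "y": 0.2, "z": -0.5, "turn": 0, "fingers": 8.5}, {"x": 0, "y": 0, "z": 0, "turn": 0, "fingers": 8.5}, {"x": 0, "y": 0, "z": 0, "turn": 0, "fingers": 8.5}]'

```text
clock: 7.35
position: [608.4, 313.0, 46.8]
ee_rot: [0.733, 0.68, 0.002, 0.0]
contact_force: [-0.0, 0.2, 0.4]
gripper_width: 84.9
```

```bash
python3 -c "
from h import *
to([606.4,310.6,42],85.7)"
```

```text
t 7.35 tcp [608.4 313.   46.8] head 85.73 zax [ 0.004  0.003 -1.   ] F [-0.   0.2  0.4] w 84.9 j1,6 [0.71 2.36]
shift cm [-0.26 -0.18  0.48] rows>= 0.1
turn 0.03
```

Emit:
servo_tool --rows '[{"x": -0.2, "y": -0.2, "z": 0.1, "turn": 0, "fingers": 8.5}, {"x": 0, "y": 0, "z": 0, "turn": 0, "fingers": 8.5}, {"x": 0, "y": 0, "z": 0, "turn": 0, "fingers": 8.5}]'

```text
clock: 7.6
position: [604.8, 310.0, 43.6]
ee_rot: [0.733, 0.68, 0.0, -0.0]
contact_force: [-0.2, -0.2, -0.0]
gripper_width: 85.0
```

```bash
python3 -c "
from h import *
to([606.4,310.6,42],85.7)"
```

```text
t 7.6 tcp [604.8 310.   43.6] head 85.71 zax [ 0.  0. -1.] F [-0.2 -0.2 -0. ] w 85.0 j1,6 [0.71 2.36]
shift cm [0.07 0.16 0.16] rows>= 0.1
turn 0.01
```

Emit:
servo_tool --rows '[{"x": 0, "y": 0.1, "z": 0.1, "turn": 0, "fingers": 4}, {"x": 0, "y": 0, "z": 0, "turn": 0, "fingers": 3}, {"x": 0, "y": 0, "z": 0, "turn": 0, "fingers": 2}, {"x": 0, "y": 0, "z": 0, "turn": 0, "fingers": 2}, {"x": 0, "y": 0, "z": 0, "turn": 0, "fingers": 2}, {"x": 0, "y": 0, "z": 0, "turn": 0, "fingers": 2}, {"x": 0, "y": 0, "z": 0, "turn": 0, "fingers": 2}]'

```text
clock: 8.18
position: [606.2, 310.2, 42.4]
ee_rot: [0.733, 0.68, 0.0, 0.0]
contact_force: [1.0, -0.7, 0.6]
gripper_width: 31.1
```

```bash
python3 -c "
from h import *
st(); grab('wrist','w4')"
```

```text
t 8.18 tcp [606.2 310.2  42.4] head 85.73 zax [ 0.  0. -1.] F [ 1.  -0.7  0.6] w 31.1 j1,6 [0.71 2.36]
```

View pics/w4.png

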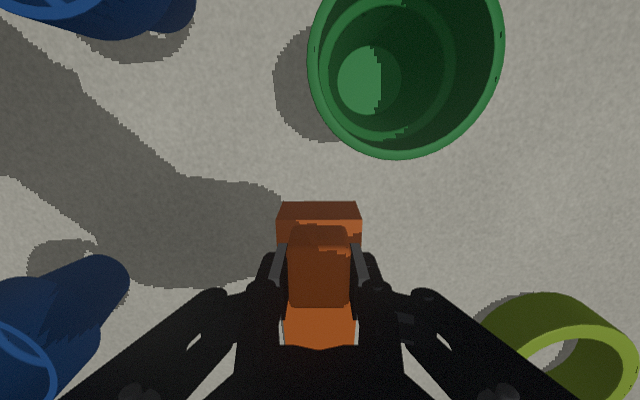

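Emit:
servo_tool --rows '[{"x": 0, "y": 0, "z": -0.8, "turn": 0, "fingers": 2}, {"x": 0, "y": 0, "z": 0, "turn": 0, "fingers": 2}, {"x": -2, "y": -0.2, "z": 0, "turn": 0, "fingers": 2}, {"x": -3, "y": -0.3, "z": 0, "turn": 0, "fingers": 2}, {"x": -3, "y": -0.3, "z": 0, "turn": 0, "fingers": 2}, {"x": -3, "y": -0.2, "z": 0, "turn": -2, "fingers": 2}, {"x": -2, "y": 0, "z": 0, "turn": -3, "fingers": 2}, {"x": -2, "y": 0, "z": 0, "turn": -3, "fingers": 2}, {"x": -1, "y": 0, "z": 0, "turn": -1, "fingers": 2}, {"x": 0, "y": 0, "z": 0, "turn": 0, "fingers": 2}]'

```text
clock: 9.07
position: [587.3, 148.9, 50.3]
ee_rot: [0.678, 0.735, -0.001, -0.0]
contact_force: [0.4, -0.0, -1.6]
gripper_width: 30.9
```

```bash
python3 -c "
from h import *
to([572.3,127,42],94.9); grab('wrist','w5');grab('side','s5')"
```

```text
t 9.07 tcp [587.3 148.9  50.3] head 94.56 zax [-0.001 -0.    -1.   ] F [ 0.4 -0.  -1.6] w 30.9 j1,6 [0.52 2.71]
shift cm [-2.07 -1.67  0.83] rows>= 0.7
turn -0.34
```

View pics/w5.png

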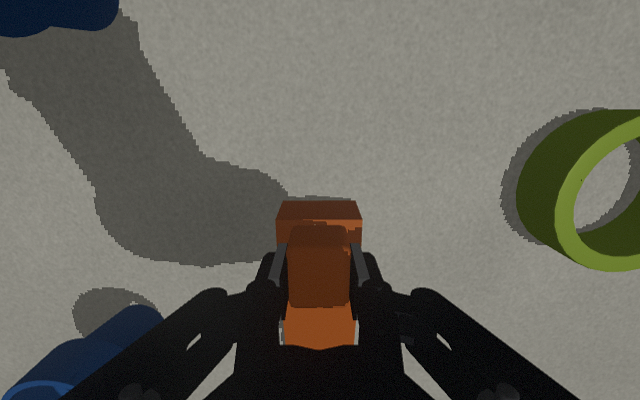

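View pics/s5.png

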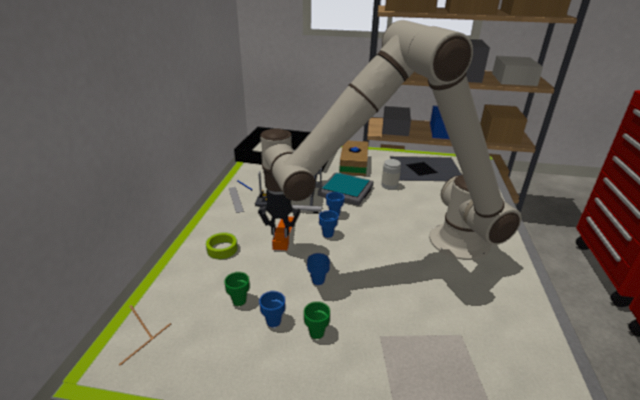

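Emit:
servo_tool --rows '[{"x": -1, "y": -0.9, "z": 0, "turn": -0.3, "fingers": 2}, {"x": -1.1, "y": -0.8, "z": 0, "turn": 0, "fingers": 2}, {"x": 0, "y": 0, "z": 0.4, "turn": 0, "fingers": 2}, {"x": 0, "y": 0, "z": 0.4, "turn": 0, "fingers": 2}, {"x": 0, "y": 0, "z": 0, "turn": 0, "fingers": 2}]'

```text
clock: 9.58
position: [572.9, 129.2, 42.3]
ee_rot: [0.675, 0.738, -0.0, 0.0]
contact_force: [-0.3, -0.8, 0.6]
gripper_width: 30.8
```

```bash
python3 -c "
from h import *
to([572.3,127,42],94.9)"
```

```text
t 9.58 tcp [572.9 129.2  42.3] head 95.06 zax [ 0. -0. -1.] F [-0.3 -0.8  0.6] w 30.8 j1,6 [0.5  2.73]
shift cm [-0.21 -0.08  0.03] rows>= 0.1
turn 0.16
```

Emit:
servo_tool --rows '[{"x": -1, "y": 0, "z": 0, "turn": 0, "fingers": 2}, {"x": -1, "y": 0, "z": 0, "turn": 0, "fingers": 2}, {"x": -1, "y": 0, "z": 0, "turn": 0, "fingers": 2}, {"x": -1, "y": 0, "z": 0, "turn": 0, "fingers": 2}, {"x": -1, "y": 0, "z": 0, "turn": 0, "fingers": 2}, {"x": -1, "y": 0, "z": 0, "turn": 0, "fingers": 2}, {"x": -1, "y": 0, "z": 0, "turn": 0, "fingers": 2}, {"x": -1, "y": 0, "z": 0, "turn": 0, "fingers": 2}, {"x": -1, "y": 0, "z": 0, "turn": 0, "fingers": 2}, {"x": -1, "y": 0, "z": 0, "turn": 0, "fingers": 2}]'

```text
clock: 10.42
position: [582.4, 30.1, 42.6]
ee_rot: [0.675, 0.737, 0.002, 0.0]
contact_force: [-0.1, 8.4, -0.5]
gripper_width: 31.1
```

```bash
python3 -c "
from h import *
B=np.array([589.7,-77.2]);d=np.array([.085,-.996])
p,R=st(); print('ins',175+ (p[:2]-B)@d,'lat',(p[:2]-B)@np.array([.996,.085]))
grab('side','s6');grab('scene','c6');grab('wrist','w6')
v=load('side' and 's6'); c=v[0][150:250,220:350,::-1];a=cv2.resize(c,(600,460))
cv2.imwrite('pics/s6c.png',a)"
```

```text
t 10.42 tcp [582.4  30.1  42.6] head 95.03 zax [ 0.003  0.003 -1.   ] F [-0.1  8.4 -0.5] w 31.1 j1,6 [0.33 2.9 ]
ins 67.48500026351172 lat 1.8618405718134385
```

View pics/s6c.png

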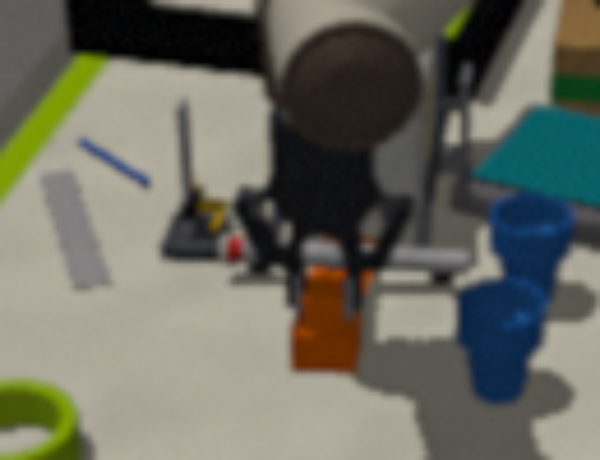

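View pics/c6.png

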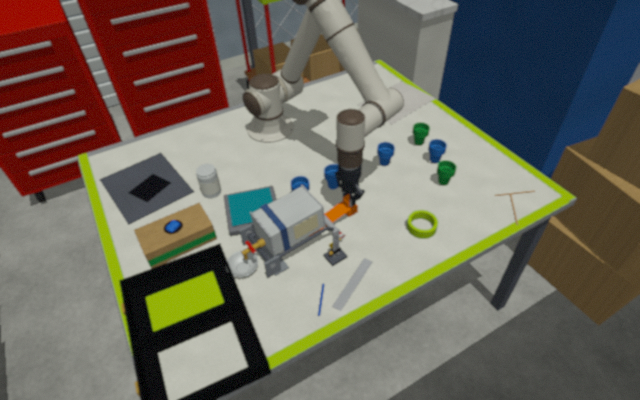

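View pics/w6.png

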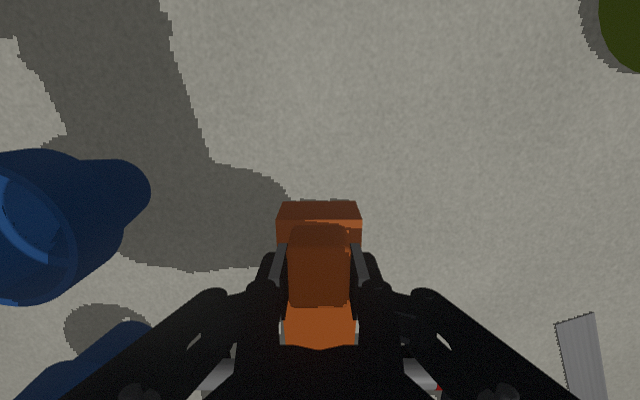

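Emit:
servo_tool --rows '[{"x": -0.8, "y": 0, "z": 0, "turn": 0, "fingers": 2}, {"x": -0.8, "y": 0, "z": 0, "turn": 0, "fingers": 2}, {"x": -0.8, "y": 0, "z": 0, "turn": 0, "fingers": 2}, {"x": -0.8, "y": 0, "z": 0, "turn": 0, "fingers": 2}, {"x": -0.8, "y": 0, "z": 0, "turn": 0, "fingers": 2}, {"x": -0.5, "y": 0, "z": 0, "turn": 0, "fingers": 2}, {"x": 0, "y": 0, "z": 0, "turn": 0, "fingers": 2}]'

```text
clock: 11.15
position: [585.5, -15.5, 42.4]
ee_rot: [0.676, 0.737, 0.0, -0.0]
contact_force: [0.2, 4.4, -0.5]
gripper_width: 31.0
```

```bash
python3 -c "
from h import *
B=np.array([589.7,-77.2]);d=np.array([.085,-.996])
p,R=st(); print('ins',175+ (p[:2]-B)@d,'lat',(p[:2]-B)@np.array([.996,.085]))
v=grab('wrist','w7');a=grab('scene','c7');b=grab('side','s7')
c=cv2.resize(a[0][215:275,290:370,::-1],(400,300),interpolation=cv2.INTER_CUBIC);e=cv2.resize(b[0][170:215,245:305,::-1],(400,300),interpolation=cv2.INTER_CUBIC)
cv2.imwrite('pics/x7.png',np.hstack([c,e]))"
```

```text
t 11.15 tcp [585.5 -15.5  42.4] head 94.99 zax [ 0.     0.001 -1.   ] F [ 0.2  4.4 -0.5] w 31.0 j1,6 [0.25 2.98]
ins 113.16511959564534 lat 1.076750267229259
```

View pics/x7.png

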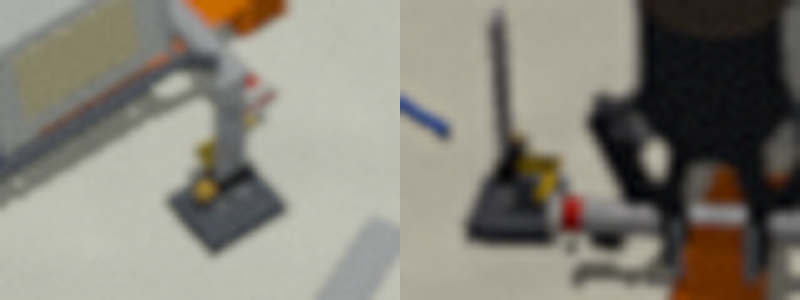

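View pics/w7.png

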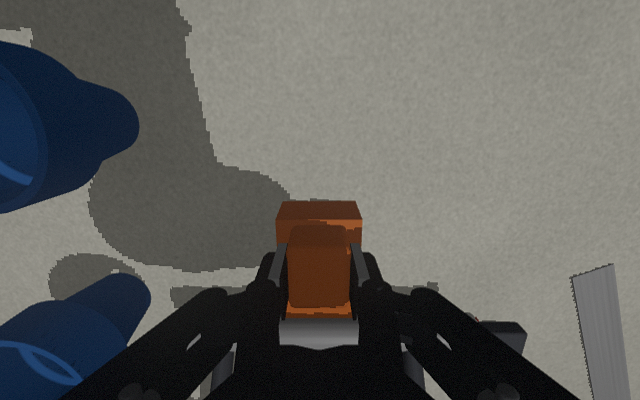

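Emit:
servo_tool --rows '[{"x": -0.3, "y": 0, "z": 0, "turn": 0, "fingers": 2}, {"x": -0.3, "y": 0, "z": 0, "turn": 0, "fingers": 2}, {"x": 0, "y": 0, "z": 0, "turn": 0, "fingers": 2}, {"x": 0, "y": 0, "z": 0, "turn": 0, "fingers": 2}]'

```text
clock: 11.63
position: [585.9, -20.8, 42.4]
ee_rot: [0.675, 0.737, 0.0, -0.0]
contact_force: [-0.1, 6.5, 1.0]
gripper_width: 31.1
```

```bash
python3 -c "
from h import *
B=np.array([589.7,-77.2]);d=np.array([.085,-.996])
p,R=st(); print('ins',175+ (p[:2]-B)@d,'lat',(p[:2]-B)@np.array([.996,.085]))"
```

```text
t 11.63 tcp [585.9 -20.8  42.4] head 95.03 zax [ 0.     0.001 -1.   ] F [-0.1  6.5  1. ] w 31.1 j1,6 [0.24 2.99]
ins 118.5437311413321 lat 1.0349307713169438
```

Emit:
servo_tool --rows '[{"x": 0, "y": 0, "z": 0, "turn": 0, "fingers": 4.5}, {"x": 0, "y": 0, "z": 0, "turn": 0, "fingers": 6}, {"x": 0, "y": 0, "z": 0, "turn": 0, "fingers": 6}, {"x": 0, "y": 0, "z": -2, "turn": 0, "fingers": 6}, {"x": 0, "y": 0, "z": -3, "turn": 0, "fingers": 6}, {"x": 0, "y": 0, "z": -4, "turn": 0, "fingers": 8.5}, {"x": 0, "y": 0, "z": 0, "turn": 7, "fingers": 8.5}, {"x": 0, "y": 0, "z": 0, "turn": 7, "fingers": 8.5}, {"x": 0, "y": 0, "z": 0, "turn": 7, "fingers": 8.5}, {"x": 0, "y": 0, "z": 0, "turn": 7, "fingers": 8.5}]'

```text
clock: 12.47
position: [585.6, -22.2, 132.6]
ee_rot: [0.836, 0.549, -0.0, 0.0]
contact_force: [-0.3, 0.0, 0.4]
gripper_width: 85.0
```

Emit:
servo_tool --rows '[{"x": 0, "y": 0, "z": 0, "turn": 7, "fingers": 8.5}, {"x": 0, "y": 0, "z": 0, "turn": 7, "fingers": 8.5}, {"x": 0, "y": 0, "z": 0, "turn": 7, "fingers": 8.5}, {"x": 0, "y": 0, "z": 0, "turn": 7, "fingers": 8.5}, {"x": 0, "y": 0, "z": 0, "turn": 7, "fingers": 8.5}, {"x": 0, "y": 0, "z": 0, "turn": 7, "fingers": 8.5}, {"x": 0, "y": 0, "z": 0, "turn": 7, "fingers": 8.5}, {"x": 0, "y": 0, "z": 0, "turn": 7, "fingers": 8.5}, {"x": 0, "y": 0, "z": 0, "turn": 6, "fingers": 8.5}, {"x": 0, "y": 0, "z": 0, "turn": 0, "fingers": 8.5}]'

```text
clock: 13.3
position: [585.6, -22.2, 132.2]
ee_rot: [0.999, 0.043, -0.0, 0.0]
contact_force: [0.6, -0.4, 0.5]
gripper_width: 85.0
```

```bash
python3 -c "
from h import *
to([655,-10,120],5)"
```

```text
t 13.3 tcp [585.6 -22.2 132.2] head 4.89 zax [-0.001 -0.    -1.   ] F [ 0.6 -0.4  0.5] w 85.0 j1,6 [0.24 1.42]
shift cm [ 7.02 -0.62  1.21] rows>= 1.8
turn -0.11
```

Emit:
servo_tool --rows '[{"x": 3.5, "y": -0.6, "z": 0, "turn": 0, "fingers": 8.5}, {"x": 3.5, "y": 0, "z": 0, "turn": 0, "fingers": 8.5}, {"x": 0, "y": 0, "z": 1.2, "turn": 0, "fingers": 8.5}, {"x": 0, "y": 0, "z": 0, "turn": 0, "fingers": 8.5}, {"x": 0, "y": 0, "z": 0, "turn": 0, "fingers": 8.5}]'

```text
clock: 13.72
position: [653.9, -10.0, 118.9]
ee_rot: [0.999, 0.044, -0.002, 0.0]
contact_force: [-0.6, 0.3, 0.3]
gripper_width: 85.0
```

```bash
cat > gauge.py <<'E'
from h import *
import sys
from scipy.optimize import least_squares
t=sys.argv[1]; st(); v=grab('wrist',t)
c=v[0][85:215,350:510,::-1]; cv2.imwrite(f'pics/{t}c.png',cv2.resize(c,None,fx=5,fy=4.6,interpolation=cv2.INTER_NEAREST))
w=cloud(v); hsv=cv2.cvtColor(v[0],cv2.COLOR_RGB2HSV)
m=cv2.inRange(hsv,(18,120,120),(32,255,255)); 
ok=(abs(w[...,0]-702)<12)&(abs(w[...,1]+92)<16)&(w[...,2]>36)&(w[...,2]<46)
m=cv2.erode(m,np.ones((3,3)))*ok
p=w[m>0];print('pointer top',len(p),np.nanmean(p,0).round(2),np.nanstd(p[:,2]).round(2))
P=w.reshape(-1,3); T=P[(P[:,0]>690)&(P[:,0]<740)&(abs(P[:,1])<40)&(abs(P[:,2])<5)]; print('table',len(T),T.mean(0).round(2))
mx=[]
for x in list(range(600,690,8)):
    yc=-77.2+(x-589.7)*.086
    q=P[(abs(P[:,0]-x)<4)&(abs(P[:,1]-yc)<11)&(P[:,2]>24 if t!='w1' else P[:,2]>10)&(P[:,2]<60)]
    if len(q)>30:
        R=10 if x<676 else 13.5
        f=least_squares(lambda t: np.hypot(q[:,1]-t[0],q[:,2]-t[1])-R,[yc,np.median(q[:,2])-8],loss='soft_l1'); mx.append((x,*f.x)); print(x,len(q),f.x.round(2))
E
python3 gauge.py w8
```

```text
t 13.72 tcp [653.9 -10.  118.9] head 5.08 zax [-0.004 -0.001 -1.   ] F [-0.6  0.3  0.3] w 85.0 j1,6 [0.23 1.43]
pointer top 171 [701.56 -91.56  41.17] 0.62
table 5086 [7.158e+02 1.500e-01 9.300e-01]
600 164 [-74.34  38.49]
608 169 [-73.67  38.48]
616 175 [-72.97  38.46]
624 171 [-72.33  38.54]
632 190 [-71.74  38.56]
640 187 [-70.9   38.46]
648 242 [-73.59  40.76]
656 294 [-71.24  39.6 ]
664 209 [-68.82  38.49]
672 209 [-68.12  38.63]
680 224 [-67.28  34.89]
688 326 [-64.95  37.96]
```

View pics/w8c.png

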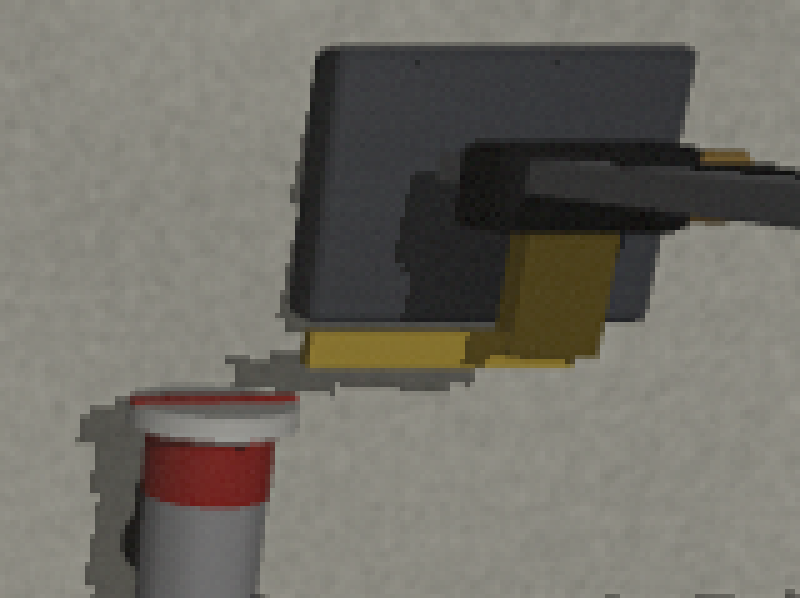

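View pics/w8.png

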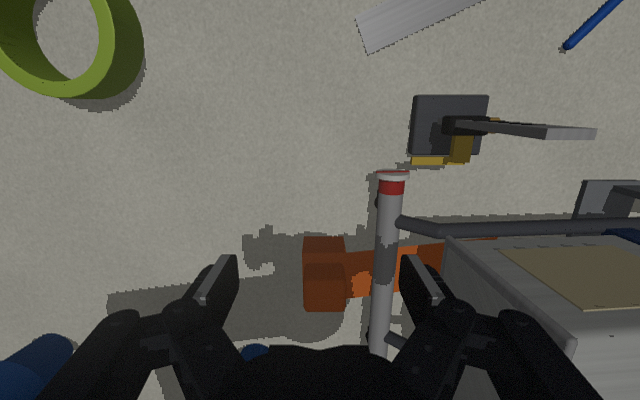

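```bash
python3 - <<'E'
from h import *
for t in('w2','w8'):
    v=load(t);w=cloud(v);hsv=cv2.cvtColor(v[0],cv2.COLOR_RGB2HSV)
    m=cv2.erode(cv2.inRange(hsv,(5,150,60),(17,255,255)),np.ones((3,3)))
    p=w[m>0];z=p[:,2]
    for lo,hi in((62,70),(33.,37.5)):
        q=z[(z>lo)&(z<hi)]; print(t,lo,len(q),q.mean().round(2),np.median(q).round(2))
    T=w[(abs(w[...,2])<4)];print(t,'table',T.mean(0).round(2), [T[abs(T[:,0]-x)<20][:,2].mean().round(2) for x in(600,650,700,750)])
    if t=='w8': print(w[265:305:6,308:344:6,2].round(1))
E
```

```text
w2 62 958 65.84 66.0
w2 33.0 566 34.85 34.96
w2 table [581.68 311.23   0.9 ] [np.float64(0.88), np.float64(0.92), np.float64(0.91), np.float64(0.93)]
w8 62 1315 65.81 66.03
w8 33.0 1009 34.7 34.77
w8 table [682.95  28.04   0.93] [np.float64(0.86), np.float64(0.89), np.float64(0.91), np.float64(0.93)]
[[41.6 42.1 41.8 41.5 42.7 42.1]
 [50.9 52.6 51.7 51.8 50.3 52.4]
 [60.1 60.1 60.8 60.9 60.7 61. ]
 [66.3 65.3 66.  65.6 65.  66.1]
 [66.7 65.1 66.7 66.2 65.3 66.1]
 [66.  66.7 66.9 65.8 67.6 67.1]
 [65.9 67.  65.4 66.  65.9 66.6]]
```

Emit:
servo_tool --rows '[{"x": -3.4, "y": 0.6, "z": 0, "turn": 0, "fingers": 8.5}, {"x": -3.4, "y": 0.6, "z": -1, "turn": 0, "fingers": 8.5}, {"x": 0, "y": 0, "z": 0, "turn": -7, "fingers": 8.5}, {"x": 0, "y": 0, "z": 0, "turn": -7, "fingers": 8.5}, {"x": 0, "y": 0, "z": 0, "turn": -7, "fingers": 8.5}, {"x": 0, "y": 0, "z": 0, "turn": -7, "fingers": 8.5}, {"x": 0, "y": 0, "z": 0, "turn": -7, "fingers": 8.5}, {"x": 0, "y": 0, "z": 0, "turn": -7, "fingers": 8.5}, {"x": 0, "y": 0, "z": 0, "turn": -7, "fingers": 8.5}, {"x": 0, "y": 0, "z": 0, "turn": -7, "fingers": 8.5}]'

```text
clock: 14.6
position: [587.7, -27.7, 131.4]
ee_rot: [0.86, 0.511, 0.0, 0.0]
contact_force: [-0.3, -0.0, 0.4]
gripper_width: 85.0
```

Emit:
servo_tool --rows '[{"x": 0, "y": 0, "z": 0, "turn": -7, "fingers": 8.5}, {"x": 0, "y": 0, "z": 0, "turn": -7, "fingers": 8.5}, {"x": 0, "y": 0, "z": 0, "turn": -7, "fingers": 8.5}, {"x": 0, "y": 0, "z": 0, "turn": -7, "fingers": 8.5}, {"x": 0, "y": 0, "z": 0, "turn": -6, "fingers": 8.5}, {"x": 0, "y": 0, "z": 0, "turn": 0, "fingers": 8.5}]'

```text
clock: 15.1
position: [587.8, -27.6, 131.3]
ee_rot: [0.674, 0.738, 0.0, 0.0]
contact_force: [-0.4, 0.5, -0.7]
gripper_width: 85.1
```

```bash
python3 wedge.py w9; python3 -c "
from h import *
to([585.9,-20.8,43],95)"
```

```text
t 15.1 tcp [587.8 -27.6 131.3] head 95.17 zax [ 0.001  0.    -1.   ] F [-0.4  0.5 -0.7] w 85.1 j1,6 [0.23 3.  ]
bbox [ 289  166   57   75 3783]
grip top rect ((585.421630859375, -19.764846801757812), (31.567291259765625, 35.12819290161133), 3.9681153297424316) n 1667 z 65.90501902715025
slope rect ((586.8135375976562, -34.332855224609375), (49.604434967041016, 67.7562026977539), 5.134020805358887)
slope grad 0.030795799713701496 thin heading 99.58670855573811 0.8238841978287093
t 15.15 tcp [587.9 -27.6 131.2] head 94.93 zax [ 0.001  0.    -1.   ] F [0.3 0.1 0.2] w 85.1 j1,6 [0.23 3.  ]
shift cm [ 0.7  -0.15  8.82] rows>= 2.2
turn -0.07
```

View pics/w9.png

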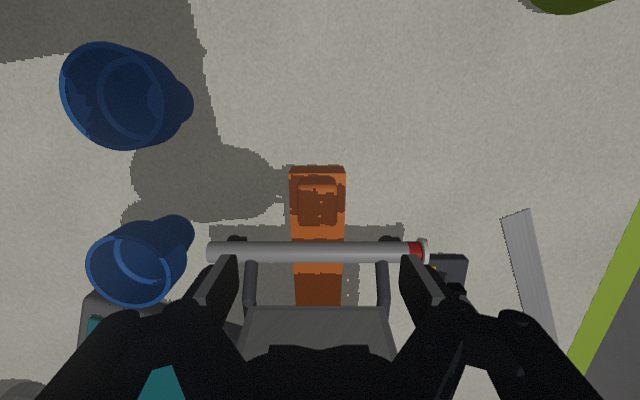

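Emit:
servo_tool --rows '[{"x": 0.7, "y": -0.2, "z": 0, "turn": 0, "fingers": 6.5}, {"x": 0, "y": 0, "z": 3, "turn": 0, "fingers": 6.5}, {"x": 0, "y": 0, "z": 3, "turn": 0, "fingers": 6.5}, {"x": 0, "y": 0, "z": 2, "turn": 0, "fingers": 6.5}, {"x": 0, "y": 0, "z": 0.6, "turn": 0, "fingers": 6.5}, {"x": 0, "y": 0, "z": 0, "turn": 0, "fingers": 6.5}, {"x": 0, "y": 0, "z": 0, "turn": 0, "fingers": 6.5}]'

```text
clock: 15.73
position: [586.5, -20.4, 45.2]
ee_rot: [0.675, 0.737, 0.0, 0.001]
contact_force: [-0.6, 0.2, 1.4]
gripper_width: 64.9
```

```bash
python3 -c "
from h import *
to([585.5,-20.0,43],95)"
```

```text
t 15.73 tcp [586.5 -20.4  45.2] head 95.02 zax [ 0.001 -0.    -1.   ] F [-0.6  0.2  1.4] w 64.9 j1,6 [0.24 2.99]
shift cm [ 0.05 -0.1   0.22] rows>= 0.1
turn 0.02
```

Emit:
servo_tool --rows '[{"x": 0, "y": -0.1, "z": 0.1, "turn": 0, "fingers": 4}, {"x": 0, "y": 0, "z": 0, "turn": 0, "fingers": 2}, {"x": 0, "y": 0, "z": 0, "turn": 0, "fingers": 2}, {"x": 0, "y": 0, "z": 0, "turn": 0, "fingers": 2}, {"x": 0, "y": 0, "z": 0, "turn": 0, "fingers": 2}]'

```text
clock: 16.15
position: [586.1, -20.4, 44.9]
ee_rot: [0.675, 0.737, 0.001, 0.001]
contact_force: [-0.6, 0.8, 7.5]
gripper_width: 30.8
```

Emit:
servo_tool --rows '[{"x": -0.2, "y": 0, "z": 0, "turn": 0, "fingers": 2}, {"x": -0.2, "y": 0, "z": 0, "turn": 0, "fingers": 2}, {"x": 0, "y": 0, "z": 0, "turn": 0, "fingers": 2}, {"x": 0, "y": 0, "z": 0, "turn": 0, "fingers": 2}]'

```text
clock: 16.48
position: [586.5, -22.2, 44.9]
ee_rot: [0.675, 0.737, 0.002, 0.0]
contact_force: [-1.0, 10.6, 7.7]
gripper_width: 31.0
```

Emit:
servo_tool --rows '[{"x": 0, "y": 0, "z": -0.2, "turn": 0, "fingers": 2}, {"x": -0.1, "y": 0, "z": 0, "turn": 0, "fingers": 2}, {"x": 0, "y": 0, "z": 0, "turn": 0, "fingers": 2}, {"x": 0, "y": 0, "z": 0, "turn": 0, "fingers": 2}]'

```text
clock: 16.82
position: [585.8, -23.9, 45.0]
ee_rot: [0.675, 0.738, 0.001, -0.0]
contact_force: [1.0, 6.1, -2.6]
gripper_width: 30.7
```

Emit:
servo_tool --rows '[{"x": 0, "y": 0, "z": 0, "turn": 0, "fingers": 4.5}, {"x": 0, "y": 0, "z": 0, "turn": 0, "fingers": 6}, {"x": 0, "y": 0, "z": 0, "turn": 0, "fingers": 6}, {"x": 0, "y": 0, "z": -3, "turn": 0, "fingers": 6}, {"x": 0, "y": 0, "z": -3, "turn": 0, "fingers": 6}, {"x": 0, "y": 0, "z": -2.7, "turn": 0, "fingers": 8.5}, {"x": 0, "y": 0, "z": 0, "turn": 7, "fingers": 8.5}, {"x": 0, "y": 0, "z": 0, "turn": 7, "fingers": 8.5}, {"x": 0, "y": 0, "z": 0, "turn": 7, "fingers": 8.5}, {"x": 0, "y": 0, "z": 0, "turn": 7, "fingers": 8.5}]'

```text
clock: 17.65
position: [585.1, -26.1, 132.7]
ee_rot: [0.836, 0.549, 0.0, 0.0]
contact_force: [-0.2, 0.4, 0.3]
gripper_width: 85.1
```

Emit:
servo_tool --rows '[{"x": 0, "y": 0, "z": 0, "turn": 7, "fingers": 8.5}, {"x": 0, "y": 0, "z": 0, "turn": 7, "fingers": 8.5}, {"x": 0, "y": 0, "z": 0, "turn": 7, "fingers": 8.5}, {"x": 0, "y": 0, "z": 0, "turn": 7, "fingers": 8.5}, {"x": 0, "y": 0, "z": 0, "turn": 7, "fingers": 8.5}, {"x": 0, "y": 0, "z": 0, "turn": 7, "fingers": 8.5}, {"x": 0, "y": 0, "z": 0, "turn": 7, "fingers": 8.5}, {"x": 0, "y": 0, "z": 0, "turn": 7, "fingers": 8.5}, {"x": 0, "y": 0, "z": 0, "turn": 6, "fingers": 8.5}, {"x": 0, "y": 0, "z": 0, "turn": 0, "fingers": 8.5}]'

```text
clock: 18.48
position: [585.1, -26.1, 132.3]
ee_rot: [0.999, 0.043, -0.0, 0.0]
contact_force: [0.2, -0.2, -0.5]
gripper_width: 84.9
```

Emit:
servo_tool --rows '[{"x": 3.5, "y": -0.6, "z": 0, "turn": 0, "fingers": 8.5}, {"x": 3.4, "y": 0, "z": 0, "turn": 0, "fingers": 8.5}, {"x": 0, "y": 0, "z": 1.2, "turn": 0, "fingers": 8.5}, {"x": 0, "y": 0, "z": 0, "turn": 0, "fingers": 8.5}, {"x": 0, "y": 0, "z": 0, "turn": 0, "fingers": 8.5}]'

```text
clock: 18.9
position: [652.3, -14.1, 119.0]
ee_rot: [0.999, 0.044, -0.002, 0.0]
contact_force: [-0.4, -0.3, -0.1]
gripper_width: 85.4
```

```bash
python3 gauge.py w10; python3 - <<'E'
from h import *
# red line on end face: depth points, all three views
for t in('w1','w8','w10'):
    v=load(t);w=cloud(v);hsv=cv2.cvtColor(v[0],cv2.COLOR_RGB2HSV)
    m=(cv2.inRange(hsv,(0,110,60),(6,255,255))|cv2.inRange(hsv,(172,110,60),(180,255,255)))>0
    q=w[m&(w[...,0]>688)&(w[...,0]<696)&(abs(w[...,1]+68)<16)&(w[...,2]>8)]
    print(t,len(q),q.mean(0).round(2),q.std(0).round(2))
E
```

```text
t 18.9 tcp [652.3 -14.1 119. ] head 5.08 zax [-0.004 -0.    -1.   ] F [-0.4 -0.3 -0.1] w 85.4 j1,6 [0.23 1.43]
pointer top 142 [701.6  -91.61  41.22] 0.67
table 5132 [7.1579e+02 2.1000e-01 9.1000e-01]
600 168 [-74.33  39.21]
608 173 [-73.49  39.18]
616 173 [-73.04  39.25]
624 179 [-72.33  39.21]
632 182 [-71.59  39.23]
640 186 [-70.95  39.27]
648 251 [-73.69  41.56]
656 283 [-71.28  40.36]
664 221 [-68.68  39.15]
672 214 [-67.98  39.35]
680 225 [-67.66  35.7 ]
688 322 [-64.92  38.43]
w1 32 [690.65 -67.74  19.81] [0.78 7.96 0.58]
w8 51 [690.19 -63.8   40.43] [0.75 7.33 0.94]
w10 43 [690.31 -65.53  40.7 ] [0.85 8.53 1.05]
```

View pics/w10.png

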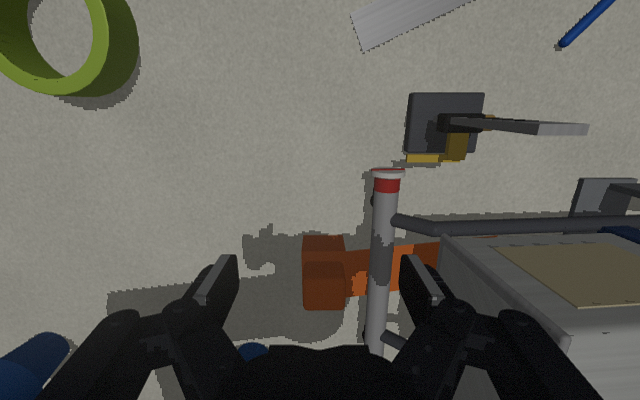

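```bash
python3 -c "
from h import *
to([430,-10,210],-90)"
```

```text
t 18.95 tcp [652.5 -14.1 119.9] head 5.07 zax [-0.002 -0.    -1.   ] F [-0.1  0.6  0.4] w 85.2 j1,6 [0.23 1.43]
shift cm [-22.14  -2.37  -8.97] rows>= 6.0
turn 95.07
```

Emit:
servo_tool --rows '[{"x": 0, "y": 0, "z": -4, "turn": 0, "fingers": 8.5}, {"x": 0, "y": 0, "z": -4, "turn": 0, "fingers": 8.5}, {"x": -3.7, "y": -0.4, "z": -1, "turn": 0, "fingers": 8.5}, {"x": -3.7, "y": -0.4, "z": 0, "turn": 0, "fingers": 8.5}, {"x": -3.7, "y": -0.4, "z": 0, "turn": 0, "fingers": 8.5}, {"x": -3.7, "y": -0.4, "z": 0, "turn": 0, "fingers": 8.5}, {"x": -3.7, "y": -0.4, "z": 0, "turn": 0, "fingers": 8.5}, {"x": -3.6, "y": -0.4, "z": 0, "turn": 0, "fingers": 8.5}, {"x": 0, "y": 0, "z": 0, "turn": 7, "fingers": 8.5}, {"x": 0, "y": 0, "z": 0, "turn": 7, "fingers": 8.5}]'

```text
clock: 19.78
position: [428.4, -9.7, 211.6]
ee_rot: [0.997, -0.08, 0.001, -0.0]
contact_force: [0.3, -0.3, 0.3]
gripper_width: 85.2
```

Emit:
servo_tool --rows '[{"x": 0, "y": 0, "z": 0, "turn": 7, "fingers": 8.5}, {"x": 0, "y": 0, "z": 0, "turn": 7, "fingers": 8.5}, {"x": 0, "y": 0, "z": 0, "turn": 7, "fingers": 8.5}, {"x": 0, "y": 0, "z": 0, "turn": 7, "fingers": 8.5}, {"x": 0, "y": 0, "z": 0, "turn": 7, "fingers": 8.5}, {"x": 0, "y": 0, "z": 0, "turn": 7, "fingers": 8.5}, {"x": 0, "y": 0, "z": 0, "turn": 7, "fingers": 8.5}, {"x": 0, "y": 0, "z": 0, "turn": 7, "fingers": 8.5}, {"x": 0, "y": 0, "z": 0, "turn": 7, "fingers": 8.5}, {"x": 0, "y": 0, "z": 0, "turn": 7, "fingers": 8.5}]'

```text
clock: 20.62
position: [430.4, -9.5, 211.1]
ee_rot: [0.77, -0.638, 0.0, -0.001]
contact_force: [-0.1, -0.4, 0.2]
gripper_width: 85.0
```

Emit:
servo_tool --rows '[{"x": 0, "y": 0, "z": 0, "turn": 7, "fingers": 8.5}, {"x": 0, "y": 0, "z": 0, "turn": 4, "fingers": 8.5}, {"x": 0, "y": 0, "z": 0, "turn": 0, "fingers": 8.5}, {"x": 0, "y": 0, "z": 0, "turn": 0, "fingers": 8.5}]'

```text
clock: 20.95
position: [430.7, -9.4, 210.9]
ee_rot: [0.708, -0.706, 0.0, -0.0]
contact_force: [-0.6, -0.2, -0.4]
gripper_width: 84.8
```

```bash
cat > pots.py <<'E'
from h import *
import sys
from scipy.optimize import least_squares
def pots(v,zr=80,lo=(100,90,20),hi=(125,255,255)):
    w=cloud(v); hsv=cv2.cvtColor(v[0],cv2.COLOR_RGB2HSV); m=cv2.inRange(hsv,lo,hi)
    n,l,s,c=cv2.connectedComponentsWithStats(m)
    for i in range(1,n):
        if s[i,4]<300: continue
        q=w[(l==i)&(abs(w[...,2]-zr)<4)]
        if len(q)<30: continue
        f=least_squares(lambda t: np.maximum(np.maximum(29.5-np.hypot(q[:,0]-t[0],q[:,1]-t[1]),0),np.hypot(q[:,0]-t[0],q[:,1]-t[1])-34),q[:,:2].mean(0),loss='soft_l1')
        print('comp',s[i].tolist(),'rim n',len(q),'z',q[:,2].mean().round(1),'centre',f.x.round(1),'cost',round(f.cost,1))
if __name__=='__main__':
    st(); v=grab('wrist',sys.argv[1]); pots(v,float(sys.argv[2]) if len(sys.argv)>2 else 80)
E
python3 pots.py w11
```

```text
t 20.95 tcp [430.7  -9.4 210.9] head -89.84 zax [ 0.001  0.    -1.   ] F [-0.6 -0.2 -0.4] w 84.8 j1,6 [ 0.36 -0.36]
comp [272, 75, 72, 75, 4208] rim n 982 z 80.1 centre [440.8 -85. ] cost 0.5
comp [273, 202, 62, 66, 3125] rim n 757 z 79.7 centre [446.1  45.2] cost 1.1
```

View pics/w11.png

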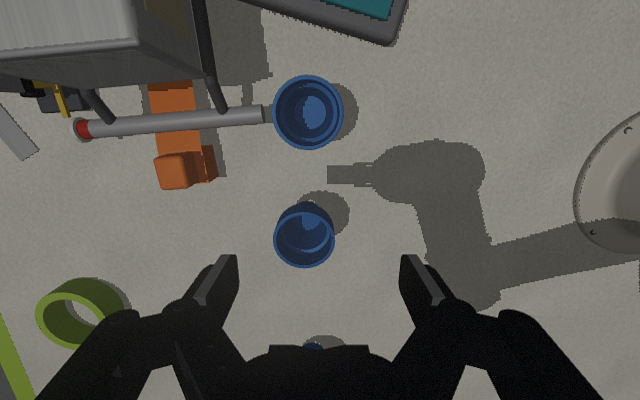

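Emit:
servo_tool --rows '[{"x": 4, "y": 0, "z": -2, "turn": 7, "fingers": 8.5}, {"x": 0, "y": 0, "z": 0, "turn": 7, "fingers": 8.5}, {"x": 0, "y": 0, "z": 0, "turn": 7, "fingers": 8.5}, {"x": 0, "y": 0, "z": 0, "turn": 7, "fingers": 8.5}, {"x": 0, "y": 0, "z": 0, "turn": 7, "fingers": 8.5}, {"x": 0, "y": 0, "z": 0, "turn": 7, "fingers": 8.5}, {"x": 0, "y": 0, "z": 0, "turn": 7, "fingers": 8.5}, {"x": 0, "y": 0, "z": 0, "turn": 7, "fingers": 8.5}, {"x": 0, "y": 0, "z": 0, "turn": 7, "fingers": 8.5}, {"x": 0, "y": 0, "z": 0, "turn": 7, "fingers": 8.5}]'

```text
clock: 21.83
position: [431.0, -46.5, 229.1]
ee_rot: [-0.172, 0.985, -0.0, 0.0]
contact_force: [0.1, 1.0, 0.1]
gripper_width: 85.1
```

Emit:
servo_tool --rows '[{"x": 0, "y": 0, "z": 0, "turn": 7, "fingers": 8.5}, {"x": 0, "y": 0, "z": 0, "turn": 7, "fingers": 8.5}, {"x": 0, "y": 0, "z": 0, "turn": 6, "fingers": 8.5}, {"x": 0, "y": 4, "z": 0, "turn": 0, "fingers": 8.5}, {"x": 0, "y": 4, "z": 0, "turn": 0, "fingers": 8.5}, {"x": 0, "y": 4, "z": 0, "turn": 0, "fingers": 8.5}, {"x": 0, "y": 0, "z": 0, "turn": 0, "fingers": 8.5}]'

```text
clock: 22.42
position: [431.8, 78.2, 229.4]
ee_rot: [-0.004, 1.0, 0.001, 0.001]
contact_force: [-0.6, 0.0, 0.2]
gripper_width: 85.2
```

```bash
python3 -c "
from h import *
to([430,-200,230],-180);"
```

```text
t 22.42 tcp [431.8  78.2 229.4] head -179.53 zax [ 0.002  0.001 -1.   ] F [-0.6  0.   0.2] w 85.2 j1,6 [ 0.55 -2.11]
shift cm [  0.41 -27.82  -0.1 ] rows>= 7.0
turn 0.47
```

Emit:
servo_tool --rows '[{"x": 0.2, "y": -4, "z": 0, "turn": 0.5, "fingers": 8.5}, {"x": 0, "y": -4, "z": 0, "turn": 0, "fingers": 8.5}, {"x": 0, "y": -4, "z": 0, "turn": 0, "fingers": 8.5}, {"x": 0, "y": -4, "z": 0, "turn": 0, "fingers": 8.5}, {"x": 0, "y": -4, "z": 0, "turn": 0, "fingers": 8.5}, {"x": 0, "y": -4, "z": 0, "turn": 0, "fingers": 8.5}, {"x": 0, "y": -4, "z": 0, "turn": 0, "fingers": 8.5}, {"x": 0, "y": 0, "z": 0, "turn": 0, "fingers": 8.5}, {"x": 0, "y": 0, "z": 0, "turn": 0, "fingers": 8.5}]'

```text
clock: 23.17
position: [426.4, -208.4, 228.7]
ee_rot: [0.006, 1.0, 0.0, -0.0]
contact_force: [1.3, -0.2, -0.9]
gripper_width: 84.9
```

```bash
python3 pots.py w12; python3 - <<'E'
from h import *
v=load('w12');w=cloud(v);hsv=cv2.cvtColor(v[0],cv2.COLOR_RGB2HSV)
m=cv2.inRange(hsv,(85,80,40),(98,255,255)); n,l,s,c=cv2.connectedComponentsWithStats(m);i=1+np.argmax(s[1:,4]);print(s[i])
p=w[l==i];p=p[abs(p[:,2]-40)<5];print(len(p),p.mean(0),cv2.minAreaRect(p[:,:2].astype(np.float32)))
E
```

```text
t 23.17 tcp [ 426.4 -208.4  228.7] head 179.31 zax [-0.001  0.    -1.   ] F [ 1.3 -0.2 -0.9] w 84.9 j1,6 [-0.11 -1.47]
comp [0, 157, 47, 36, 1083] rim n 469 z 81.1 centre [ 389.6 -530.1] cost 904.6
comp [396, 165, 68, 62, 3339] rim n 792 z 79.7 centre [440.4 -85.1] cost 1.9
comp [492, 168, 92, 62, 4229] rim n 948 z 79.4 centre [445.7  45.1] cost 7.0
comp [249, 273, 42, 85, 1532] rim n 61 z 80.2 centre [ 513.4 -261.6] cost 0.0
[  204    91   147   150 15357]
15294 [ 411.73303591 -262.09984597   40.29978128] ((417.1013488769531, -262.5284729003906), (149.8828887939453, 149.74354553222656), 74.85018157958984)
```

View pics/w12.png

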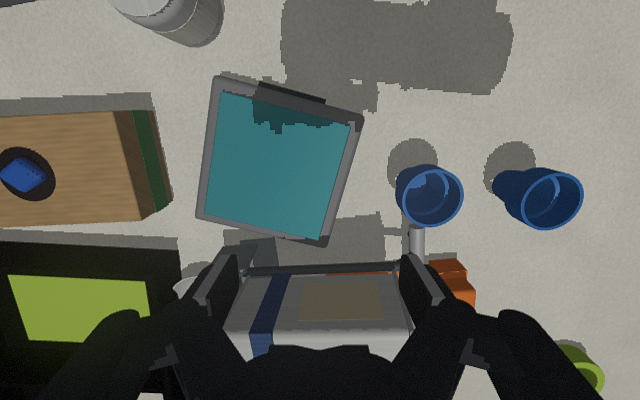

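```bash
python3 -c "
from h import *
to([440.5,-85,48],180);"
```

```text
t 23.22 tcp [ 426.6 -207.1  228.7] head 179.44 zax [-0.001  0.    -1.   ] F [1.1 0.5 0. ] w 84.9 j1,6 [-0.11 -1.47]
shift cm [-1.28 12.22 18.08] rows>= 5.5
turn -0.56
```

Emit:
servo_tool --rows '[{"x": -0.4, "y": 4, "z": 0, "turn": -0.5, "fingers": 8.5}, {"x": -0.4, "y": 4, "z": 0, "turn": 0, "fingers": 8.5}, {"x": -0.4, "y": 4, "z": 2, "turn": 0, "fingers": 8.5}, {"x": 0, "y": 0, "z": 4, "turn": 0, "fingers": 8.5}, {"x": 0, "y": 0, "z": 2, "turn": 0, "fingers": 8.5}, {"x": 0, "y": 0, "z": 0, "turn": 0, "fingers": 8.5}, {"x": 0, "y": 0, "z": 0, "turn": 0, "fingers": 8.5}]'

```text
clock: 23.8
position: [439.0, -88.2, 150.4]
ee_rot: [-0.002, 1.0, -0.0, -0.001]
contact_force: [0.6, -0.3, -0.3]
gripper_width: 84.9
```

```bash
python3 -c "
from h import *
to([440.5,-85,48],180);"
```

```text
t 23.8 tcp [439.  -88.2 150.4] head -179.77 zax [-0.002 -0.001 -1.   ] F [ 0.6 -0.3 -0.3] w 84.9 j1,6 [ 0.17 -1.73]
shift cm [-0.17  0.33 10.24] rows>= 2.6
turn 0.23
```

Emit:
servo_tool --rows '[{"x": -0.2, "y": 0.3, "z": 0, "turn": 0, "fingers": 8.5}, {"x": 0, "y": 0, "z": 3, "turn": 0, "fingers": 8.5}, {"x": 0, "y": 0, "z": 3, "turn": 0, "fingers": 8.5}, {"x": 0, "y": 0, "z": 3, "turn": 0, "fingers": 8.5}, {"x": 0, "y": 0, "z": 1, "turn": 0, "fingers": 8.5}, {"x": 0, "y": 0, "z": 0, "turn": 0, "fingers": 8.5}, {"x": 0, "y": 0, "z": 0, "turn": 0, "fingers": 8.5}]'

```text
clock: 24.38
position: [442.9, -86.2, 51.6]
ee_rot: [-0.0, 1.0, -0.0, 0.001]
contact_force: [0.3, 0.2, 0.6]
gripper_width: 85.1
```

```bash
python3 -c "
from h import *
to([440.5,-85,48],180);grab('wrist','w13')"
```

```text
t 24.38 tcp [442.9 -86.2  51.6] head -179.96 zax [ 0.002 -0.    -1.   ] F [0.3 0.2 0.6] w 85.1 j1,6 [ 0.17 -1.74]
shift cm [0.24 0.12 0.36] rows>= 0.1
turn 0.04
```

View pics/w13.png

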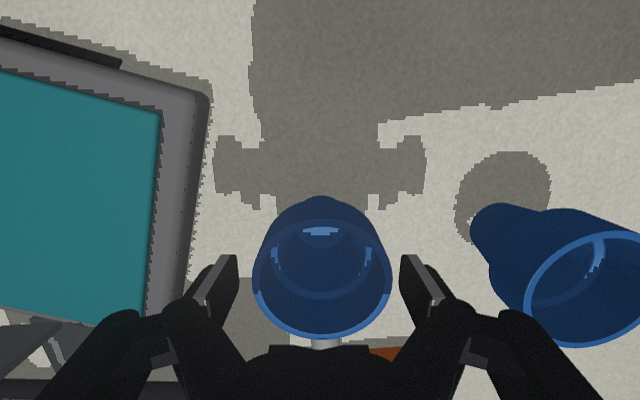

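Pot centred between the pads. Close.

Emit:
servo_tool --rows '[{"x": 0.2, "y": 0.1, "z": 0.2, "turn": 0, "fingers": 7.5}, {"x": 0, "y": 0, "z": 0, "turn": 0, "fingers": 6.5}, {"x": 0, "y": 0, "z": 0, "turn": 0, "fingers": 6}, {"x": 0, "y": 0, "z": 0, "turn": 0, "fingers": 6}, {"x": 0, "y": 0, "z": 0, "turn": 0, "fingers": 6}]'

```text
clock: 24.85
position: [440.5, -85.0, 50.4]
ee_rot: [-0.0, 1.0, 0.0, 0.002]
contact_force: [-1.9, 2.4, 8.1]
gripper_width: 66.8
```

```bash
python3 -c "
from h import *
st();grab('wrist','w14')"
```

```text
t 24.85 tcp [440.5 -85.   50.4] head -179.94 zax [ 0.004  0.    -1.   ] F [-1.9  2.4  8.1] w 66.8 j1,6 [ 0.17 -1.74]
```

View pics/w14.png

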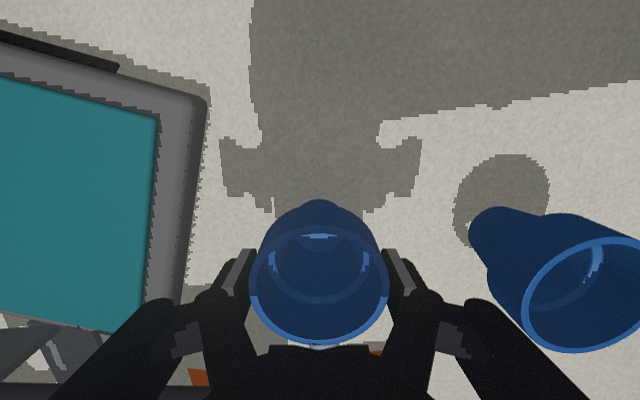

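Emit:
servo_tool --rows '[{"x": 0, "y": 0, "z": -2, "turn": 0, "fingers": 6}, {"x": 0, "y": 0, "z": -3, "turn": 0, "fingers": 6}, {"x": 0, "y": 0, "z": -3, "turn": 0, "fingers": 6}, {"x": 0, "y": -2, "z": 0, "turn": 0, "fingers": 6}, {"x": 0.4, "y": -3, "z": 0, "turn": 0, "fingers": 6}, {"x": 0.4, "y": -3, "z": 0, "turn": 0, "fingers": 6}, {"x": 0.4, "y": -3, "z": 0, "turn": 0, "fingers": 6}, {"x": 0.4, "y": -3, "z": 0, "turn": 0, "fingers": 6}, {"x": 0.4, "y": -2, "z": 0, "turn": 0, "fingers": 6}, {"x": 0.3, "y": -1.7, "z": 0, "turn": 0, "fingers": 6}]'

```text
clock: 25.73
position: [415.8, -263.9, 129.2]
ee_rot: [0.001, 1.0, -0.0, 0.001]
contact_force: [0.0, 0.7, -0.5]
gripper_width: 67.1
```

Emit:
servo_tool --rows '[{"x": 0, "y": 0, "z": 0, "turn": 0, "fingers": 6}, {"x": 0, "y": 0, "z": 0, "turn": 0, "fingers": 6}]'

```text
clock: 25.9
position: [416.1, -262.8, 128.9]
ee_rot: [0.001, 1.0, -0.0, 0.0]
contact_force: [-0.7, 0.1, -0.9]
gripper_width: 67.0
```

```bash
python3 -c "
from h import *
to([417,-262.5,90.5],180);grab('wrist','w15')"
```

```text
t 25.9 tcp [ 416.1 -262.8  128.9] head 179.9 zax [ 0.001 -0.    -1.   ] F [-0.7  0.1 -0.9] w 67.0 j1,6 [-0.23 -1.34]
shift cm [-0.09  0.03  3.84] rows>= 1.0
turn -0.1
```

View pics/w15.png

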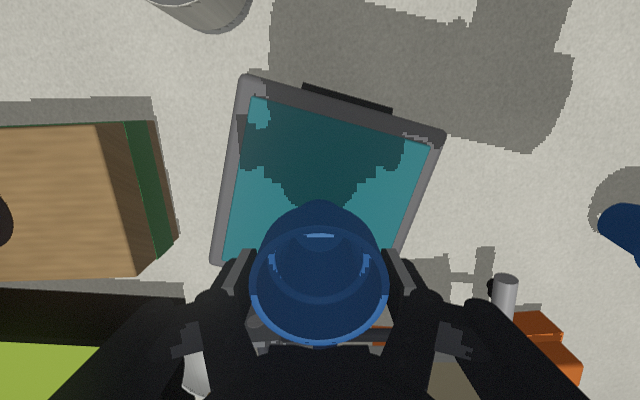

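Emit:
servo_tool --rows '[{"x": 0, "y": 0, "z": 1, "turn": 0, "fingers": 6}, {"x": 0, "y": 0, "z": 1, "turn": 0, "fingers": 6}, {"x": 0, "y": 0, "z": 1, "turn": 0, "fingers": 6}, {"x": 0, "y": 0, "z": 0.5, "turn": 0, "fingers": 6}, {"x": 0, "y": 0, "z": 0.3, "turn": 0, "fingers": 6}, {"x": 0, "y": 0, "z": 0, "turn": 0, "fingers": 6}, {"x": 0, "y": 0, "z": 0, "turn": 0, "fingers": 6}]'

```text
clock: 26.53
position: [416.9, -261.9, 90.9]
ee_rot: [-0.001, 1.0, -0.0, 0.001]
contact_force: [-0.4, 0.6, -1.3]
gripper_width: 66.7
```

```bash
python3 -c "
from h import *
to([417,-262.5,90.5],180)"
```

```text
t 26.53 tcp [ 416.9 -261.9   90.9] head -179.92 zax [ 0.001 -0.    -1.   ] F [-0.4  0.6 -1.3] w 66.7 j1,6 [-0.23 -1.34]
shift cm [-0.01 -0.06  0.04] rows>= 0.0
turn 0.08
```

Emit:
servo_tool --rows '[{"x": 0, "y": 0, "z": 0.1, "turn": 0, "fingers": 6}, {"x": 0, "y": 0, "z": 0, "turn": 0, "fingers": 7}, {"x": 0, "y": 0, "z": 0, "turn": 0, "fingers": 7.8}, {"x": 0, "y": 0, "z": 0, "turn": 0, "fingers": 8.5}, {"x": 0, "y": 0, "z": -3, "turn": 0, "fingers": 8.5}, {"x": 0, "y": 0, "z": -4, "turn": 0, "fingers": 8.5}, {"x": 0, "y": 0, "z": -4, "turn": 0, "fingers": 8.5}, {"x": 0, "y": 0, "z": -3, "turn": 0, "fingers": 8.5}, {"x": 0, "y": 0, "z": 0, "turn": 0, "fingers": 8.5}]'

```text
clock: 27.28
position: [419.9, -264.0, 236.7]
ee_rot: [-0.001, 1.0, -0.003, 0.007]
contact_force: [0.3, -0.1, -0.7]
gripper_width: 84.6
```

```bash
python3 pots.py w16 120; python3 -c "
from h import *
from pots import *
pots(load('w16'),80)
to([446,45,130],180)"
```

```text
t 27.28 tcp [ 419.9 -264.   236.7] head -179.91 zax [ 0.014 -0.006 -1.   ] F [ 0.3 -0.1 -0.7] w 84.6 j1,6 [-0.23 -1.34]
comp [287, 153, 70, 72, 3912] rim n 957 z 119.9 centre [ 417.1 -261.9] cost 0.5
comp [307, 271, 26, 79, 1405] rim n 84 z 120.2 centre [ 514.8 -265.4] cost 0.0
comp [287, 153, 70, 72, 3912] rim n 210 z 79.9 centre [ 406.3 -263.1] cost 227.8
comp [61, 156, 45, 34, 965] rim n 383 z 81.3 centre [ 388.6 -528.7] cost 642.4
comp [529, 173, 99, 61, 4380] rim n 963 z 79.3 centre [445.7  45.2] cost 12.2
comp [307, 271, 26, 79, 1405] rim n 58 z 79.8 centre [ 576. -253.] cost 0.0
t 27.33 tcp [ 418.2 -263.   233.2] head -179.97 zax [ 0.008 -0.003 -1.   ] F [-0.5 -0.8 -1. ] w 84.9 j1,6 [-0.23 -1.34]
shift cm [-2.7  30.83 10.26] rows>= 8.1
turn 0.03
```

View pics/w16.png

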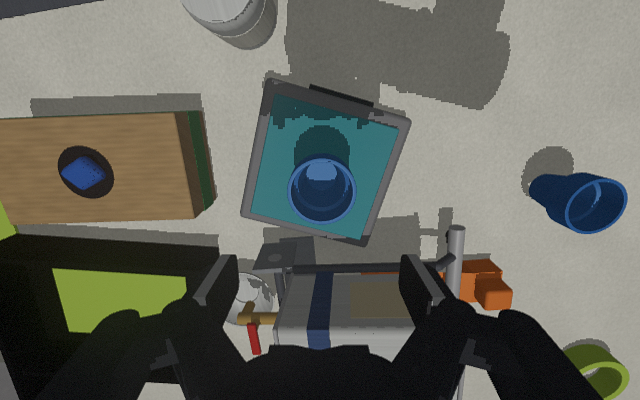

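Emit:
servo_tool --rows '[{"x": -0.3, "y": 3.4, "z": 0, "turn": 0, "fingers": 8.5}, {"x": -0.3, "y": 3.5, "z": 0, "turn": 0, "fingers": 8.5}, {"x": -0.3, "y": 3.5, "z": 0, "turn": 0, "fingers": 8.5}, {"x": -0.3, "y": 3.4, "z": 0, "turn": 0, "fingers": 8.5}, {"x": -0.3, "y": 3.4, "z": 0, "turn": 0, "fingers": 8.5}, {"x": -0.3, "y": 3.4, "z": 0, "turn": 0, "fingers": 8.5}, {"x": -0.3, "y": 3.4, "z": 2, "turn": 0, "fingers": 8.5}, {"x": -0.3, "y": 3.4, "z": 4, "turn": 0, "fingers": 8.5}, {"x": -0.3, "y": 3.4, "z": 4, "turn": 0, "fingers": 8.5}, {"x": 0, "y": 0, "z": 0, "turn": 0, "fingers": 8.5}]'

```text
clock: 28.17
position: [438.0, 33.3, 139.8]
ee_rot: [-0.001, 1.0, -0.002, -0.006]
contact_force: [-0.7, 0.0, 0.4]
gripper_width: 85.1
```

Emit:
servo_tool --rows '[{"x": 0, "y": 0, "z": 0, "turn": 0, "fingers": 8.5}]'

```text
clock: 28.25
position: [440.3, 31.9, 143.5]
ee_rot: [-0.001, 1.0, -0.001, -0.003]
contact_force: [0.9, 0.5, 0.6]
gripper_width: 85.3
```

```bash
python3 pots.py w17; python3 -c "
from h import *
to([446,45,50],180)"
```

```text
t 28.25 tcp [440.3  31.9 143.5] head -179.84 zax [-0.006 -0.003 -1.   ] F [0.9 0.5 0.6] w 85.3 j1,6 [ 0.44 -2.01]
comp [538, 170, 102, 86, 6543] rim n 1073 z 79.3 centre [439.7 281.3] cost 6.4
comp [295, 176, 84, 85, 5601] rim n 1387 z 79.8 centre [445.6  45.9] cost 1.8
comp [0, 308, 38, 24, 365] rim n 75 z 79.5 centre [ 576.5 -248.8] cost 0.0
t 28.3 tcp [441.4  31.5 145. ] head -179.9 zax [-0.003 -0.002 -1.   ] F [-0.   0.1  0.3] w 84.9 j1,6 [ 0.44 -2.01]
shift cm [-0.48  1.36  9.5 ] rows>= 2.4
turn 0.1
```

Emit:
servo_tool --rows '[{"x": -0.4, "y": 1.4, "z": 0, "turn": 0, "fingers": 8.5}, {"x": 0, "y": 0, "z": 2, "turn": 0, "fingers": 8.5}, {"x": 0, "y": 0, "z": 3, "turn": 0, "fingers": 8.5}, {"x": 0, "y": 0, "z": 3, "turn": 0, "fingers": 8.5}, {"x": 0, "y": 0, "z": 1.2, "turn": 0, "fingers": 8.5}, {"x": 0, "y": 0, "z": 0, "turn": 0, "fingers": 8.5}, {"x": 0, "y": 0, "z": 0, "turn": 0, "fingers": 8.5}, {"x": 0, "y": 0, "z": 0, "turn": 0, "fingers": 8.5}]'

```text
clock: 28.97
position: [447.4, 45.5, 55.5]
ee_rot: [0.0, 1.0, 0.001, 0.002]
contact_force: [0.6, 0.5, -0.6]
gripper_width: 85.2
```

```bash
python3 -c "
from h import *
to([445.8,45.3,50],180)"
```

```text
t 28.97 tcp [447.4  45.5  55.5] head 179.98 zax [ 0.003  0.001 -1.   ] F [ 0.6  0.5 -0.6] w 85.2 j1,6 [ 0.46 -2.04]
shift cm [ 0.16 -0.02  0.55] rows>= 0.1
turn -0.02
```

Emit:
servo_tool --rows '[{"x": 0.2, "y": 0, "z": 0.4, "turn": 0, "fingers": 8.5}, {"x": 0, "y": 0, "z": 0, "turn": 0, "fingers": 7.5}, {"x": 0, "y": 0, "z": 0, "turn": 0, "fingers": 6.5}, {"x": 0, "y": 0, "z": 0, "turn": 0, "fingers": 6}, {"x": 0, "y": 0, "z": 0, "turn": 0, "fingers": 6}, {"x": 0, "y": 0, "z": 0, "turn": 0, "fingers": 6}]'

```text
clock: 29.47
position: [444.4, 45.7, 51.5]
ee_rot: [-0.001, 1.0, 0.0, 0.001]
contact_force: [-2.2, -0.8, 7.7]
gripper_width: 66.6
```

```bash
python3 pots.py w18; python3 -c "
from h import *
to([417,-262,190],180)"
```

```text
t 29.47 tcp [444.4  45.7  51.5] head -179.94 zax [ 0.001  0.    -1.   ] F [-2.2 -0.8  7.7] w 66.6 j1,6 [ 0.47 -2.04]
comp [249, 201, 140, 145, 15308] rim n 4142 z 79.7 centre [445.8  45.6] cost 12.3
t 29.52 tcp [444.4  45.7  51.5] head -179.94 zax [ 0.001  0.    -1.   ] F [-1.5 -0.2  9.2] w 67.0 j1,6 [ 0.47 -2.04]
shift cm [  2.76 -30.76 -13.86] rows>= 8.5
turn 0.06
```

Emit:
servo_tool --rows '[{"x": 0, "y": 0, "z": -2, "turn": 0, "fingers": 6}, {"x": 0, "y": 0, "z": -3, "turn": 0, "fingers": 6}, {"x": 0, "y": 0, "z": -4, "turn": 0, "fingers": 6}, {"x": 0, "y": 0, "z": -3, "turn": 0, "fingers": 6}, {"x": 0, "y": -2, "z": -2, "turn": 0, "fingers": 6}, {"x": 0.3, "y": -3.3, "z": 0, "turn": 0, "fingers": 6}, {"x": 0.3, "y": -3.3, "z": 0, "turn": 0, "fingers": 6}, {"x": 0.3, "y": -3.3, "z": 0, "turn": 0, "fingers": 6}, {"x": 0.3, "y": -3.3, "z": 0, "turn": 0, "fingers": 6}, {"x": 0.3, "y": -3.3, "z": 0, "turn": 0, "fingers": 6}]'

```text
clock: 30.35
position: [428.4, -140.7, 190.6]
ee_rot: [-0.0, 1.0, 0.0, 0.001]
contact_force: [0.8, -0.2, -0.7]
gripper_width: 66.9
```

Emit:
servo_tool --rows '[{"x": 0.3, "y": -3.3, "z": 0, "turn": 0, "fingers": 6}, {"x": 0.3, "y": -3.3, "z": 0, "turn": 0, "fingers": 6}, {"x": 0.3, "y": -3, "z": 0, "turn": 0, "fingers": 6}, {"x": 0.3, "y": -2, "z": 0, "turn": 0, "fingers": 6}, {"x": 0.2, "y": -0.7, "z": 0, "turn": 0, "fingers": 6}, {"x": 0, "y": 0, "z": 0, "turn": 0, "fingers": 6}, {"x": 0, "y": 0, "z": 0, "turn": 0, "fingers": 6}]'

```text
clock: 30.93
position: [414.8, -262.0, 190.0]
ee_rot: [0.0, 1.0, 0.0, -0.0]
contact_force: [-0.6, -0.2, -0.7]
gripper_width: 67.1
```

```bash
cat > held.py <<'E'
from pots import *
# centre of held pot rim (highest rim) relative to TCP; offs = TCP above base
import sys
t=sys.argv[1]; off=float(sys.argv[2])
p,R=st(); v=grab('wrist',t); pots(v,p[2]-off+80); pots(v,float(sys.argv[3]))
E
python3 held.py w19 51.5 120; python3 -c "
from h import *
to([415.7,-262,122],180)"
```

```text
t 30.93 tcp [ 414.8 -262.   190. ] head 179.98 zax [-0.  0. -1.] F [-0.6 -0.2 -0.7] w 67.1 j1,6 [-0.23 -1.34]
comp [249, 169, 140, 183, 17908] rim n 4134 z 218.1 centre [ 416.2 -262.1] cost 13.7
comp [249, 169, 140, 183, 17908] rim n 704 z 120.0 centre [ 418.4 -261.9] cost 2008.3
t 30.98 tcp [ 415.  -261.6  190.1] head -179.95 zax [ 0.  0. -1.] F [-0.3  0.4 -0.4] w 67.2 j1,6 [-0.23 -1.34]
shift cm [-0.07 -0.04  6.81] rows>= 1.7
turn 0.05
```

View pics/w19.png

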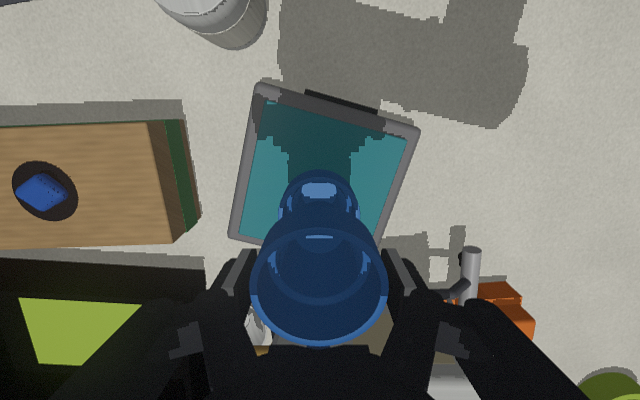

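Emit:
servo_tool --rows '[{"x": -0.1, "y": 0, "z": 1, "turn": 0, "fingers": 6}, {"x": 0, "y": 0, "z": 1.5, "turn": 0, "fingers": 6}, {"x": 0, "y": 0, "z": 1.5, "turn": 0, "fingers": 6}, {"x": 0, "y": 0, "z": 1, "turn": 0, "fingers": 6}, {"x": 0, "y": 0, "z": 0.7, "turn": 0, "fingers": 6}, {"x": 0, "y": 0, "z": 0.4, "turn": 0, "fingers": 6}, {"x": 0, "y": 0, "z": 0, "turn": 0, "fingers": 6}, {"x": 0, "y": 0, "z": 0, "turn": 0, "fingers": 6}]'

```text
clock: 31.65
position: [416.5, -262.1, 129.2]
ee_rot: [-0.001, 1.0, -0.0, 0.0]
contact_force: [0.7, -0.7, -0.3]
gripper_width: 67.2
```

```bash
python3 held.py w20 51.5 120
```

```text
t 31.65 tcp [ 416.5 -262.1  129.2] head -179.93 zax [ 0. -0. -1.] F [ 0.7 -0.7 -0.3] w 67.2 j1,6 [-0.23 -1.34]
comp [249, 186, 140, 165, 17098] rim n 4128 z 157.3 centre [ 417.9 -262.1] cost 12.3
comp [249, 186, 140, 165, 17098] rim n 1690 z 120.0 centre [ 412.8 -262.1] cost 1795.2
```

Emit:
servo_tool --rows '[{"x": 0.1, "y": 0, "z": 0.4, "turn": 0, "fingers": 6}, {"x": 0, "y": 0, "z": 0.3, "turn": 0, "fingers": 6}, {"x": 0, "y": 0, "z": 0.1, "turn": 0, "fingers": 6}, {"x": 0, "y": 0, "z": 0, "turn": 0, "fingers": 6}, {"x": 0, "y": 0, "z": 0, "turn": 0, "fingers": 6}]'

```text
clock: 32.12
position: [415.4, -262.6, 121.5]
ee_rot: [-0.0, 1.0, -0.0, 0.0]
contact_force: [-0.8, 0.3, 4.3]
gripper_width: 66.8
```

```bash
python3 held.py w21 51.5 120
```

```text
t 32.12 tcp [ 415.4 -262.6  121.5] head -179.97 zax [ 0.001 -0.001 -1.   ] F [-0.8  0.3  4.3] w 66.8 j1,6 [-0.23 -1.34]
comp [249, 190, 140, 162, 16677] rim n 4165 z 149.7 centre [ 416.8 -262.6] cost 13.6
comp [249, 190, 140, 162, 16677] rim n 2435 z 121.1 centre [ 411.8 -262.5] cost 1322.6
```

Seated (rim at 150, contact 4 N). Release and look.

Emit:
servo_tool --rows '[{"x": 0, "y": 0, "z": 0, "turn": 0, "fingers": 7}, {"x": 0, "y": 0, "z": 0, "turn": 0, "fingers": 7.8}, {"x": 0, "y": 0, "z": 0, "turn": 0, "fingers": 8.5}, {"x": 0, "y": 0, "z": -3, "turn": 0, "fingers": 8.5}, {"x": 0, "y": 0, "z": -4, "turn": 0, "fingers": 8.5}, {"x": 0, "y": 0, "z": -4, "turn": 0, "fingers": 8.5}, {"x": 0, "y": 0, "z": 0, "turn": 0, "fingers": 8.5}, {"x": 0, "y": 0, "z": 0, "turn": 0, "fingers": 8.5}]'

```text
clock: 32.83
position: [416.4, -262.7, 233.4]
ee_rot: [-0.0, 1.0, -0.001, 0.003]
contact_force: [0.2, -0.1, -1.3]
gripper_width: 85.3
```

```bash
python3 pots.py w22 150; python3 -c "
from h import *
to([440,281,150],180)"
```

```text
t 32.83 tcp [ 416.4 -262.7  233.4] head -179.98 zax [ 0.006 -0.001 -1.   ] F [ 0.2 -0.1 -1.3] w 85.3 j1,6 [-0.23 -1.34]
comp [280, 158, 78, 86, 5206] rim n 1212 z 149.8 centre [ 416.9 -262.5] cost 0.8
comp [305, 276, 27, 74, 1349] rim n 117 z 149.8 centre [ 576.1 -261.1] cost 0.0
t 32.88 tcp [ 415.2 -262.2  231.4] head -180.0 zax [ 0.002  0.    -1.   ] F [-0.4 -0.1 -1.2] w 85.1 j1,6 [-0.23 -1.34]
shift cm [-2.47 54.32  8.16] rows>= 13.7
turn 0.0
```

View pics/w22.png

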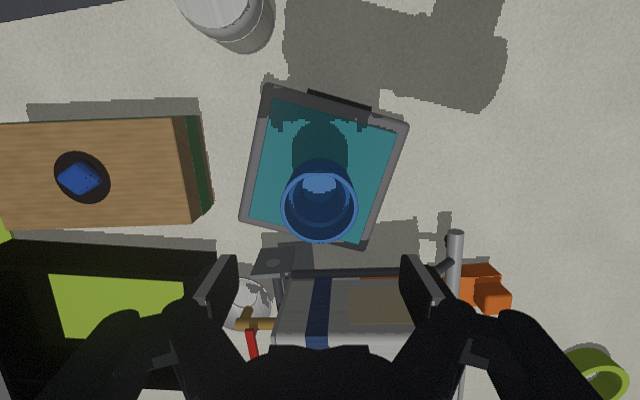

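Emit:
servo_tool --rows '[{"x": -0.2, "y": 4, "z": 0, "turn": 0, "fingers": 8.5}, {"x": -0.2, "y": 4, "z": 0, "turn": 0, "fingers": 8.5}, {"x": -0.2, "y": 4, "z": 0, "turn": 0, "fingers": 8.5}, {"x": -0.2, "y": 4, "z": 0, "turn": 0, "fingers": 8.5}, {"x": -0.2, "y": 4, "z": 0, "turn": 0, "fingers": 8.5}, {"x": -0.2, "y": 4, "z": 0, "turn": 0, "fingers": 8.5}, {"x": -0.2, "y": 4, "z": 0, "turn": 0, "fingers": 8.5}, {"x": -0.2, "y": 4, "z": 0, "turn": 0, "fingers": 8.5}, {"x": -0.2, "y": 4, "z": 0, "turn": 0, "fingers": 8.5}, {"x": -0.2, "y": 4, "z": 0, "turn": 0, "fingers": 8.5}]'

```text
clock: 33.72
position: [433.6, 139.1, 229.4]
ee_rot: [-0.0, 1.0, -0.001, -0.001]
contact_force: [0.8, -1.2, -0.2]
gripper_width: 85.0
```

Emit:
servo_tool --rows '[{"x": -0.2, "y": 4, "z": 2, "turn": 0, "fingers": 8.5}, {"x": -0.2, "y": 4, "z": 3, "turn": 0, "fingers": 8.5}, {"x": 0, "y": 4, "z": 3, "turn": 0, "fingers": 8.5}, {"x": 0, "y": 2.3, "z": 0, "turn": 0, "fingers": 8.5}, {"x": 0, "y": 0, "z": 0, "turn": 0, "fingers": 8.5}, {"x": 0, "y": 0, "z": 0, "turn": 0, "fingers": 8.5}, {"x": 0, "y": 0, "z": 0, "turn": 0, "fingers": 8.5}]'

```text
clock: 34.3
position: [437.8, 263.6, 161.4]
ee_rot: [-0.0, 1.0, -0.001, -0.001]
contact_force: [0.7, 0.5, 0.8]
gripper_width: 85.4
```

```bash
python3 pots.py w23; python3 -c "
from h import *
to([440,281,50],180)"
```

```text
t 34.3 tcp [437.8 263.6 161.4] head -179.99 zax [-0.002 -0.002 -1.   ] F [0.7 0.5 0.8] w 85.4 j1,6 [ 0.86 -2.43]
comp [301, 167, 79, 80, 4890] rim n 1203 z 79.8 centre [439.8 281.5] cost 1.2
comp [463, 244, 97, 79, 4931] rim n 955 z 79.3 centre [528.4 456.6] cost 8.4
t 34.35 tcp [438.1 263.4 161.9] head 179.98 zax [-0.001 -0.001 -1.   ] F [ 0.7 -0.5  0.8] w 84.9 j1,6 [ 0.86 -2.43]
shift cm [-0.2   1.77 11.19] rows>= 2.8
turn -0.02
```

View pics/w23.png

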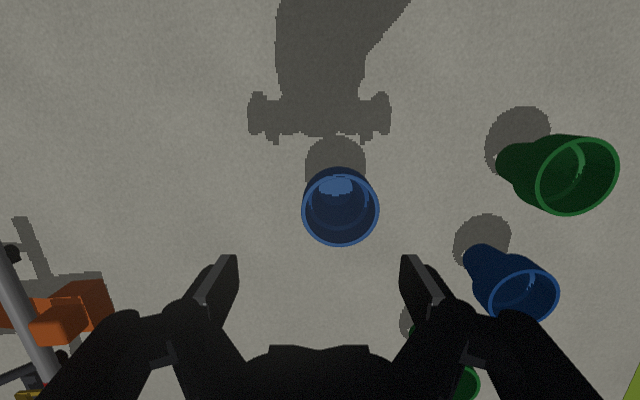

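Emit:
servo_tool --rows '[{"x": -0.2, "y": 1.8, "z": 0, "turn": 0, "fingers": 8.5}, {"x": 0, "y": 0, "z": 3, "turn": 0, "fingers": 8.5}, {"x": 0, "y": 0, "z": 3, "turn": 0, "fingers": 8.5}, {"x": 0, "y": 0, "z": 3, "turn": 0, "fingers": 8.5}, {"x": 0, "y": 0, "z": 1.8, "turn": 0, "fingers": 8.5}, {"x": 0, "y": 0, "z": 0, "turn": 0, "fingers": 8.5}, {"x": 0, "y": 0, "z": 0, "turn": 0, "fingers": 8.5}, {"x": 0, "y": 0, "z": 0, "turn": 0, "fingers": 8.5}]'

```text
clock: 35.02
position: [441.5, 282.7, 56.0]
ee_rot: [0.0, 1.0, 0.001, 0.001]
contact_force: [0.3, 0.1, -0.5]
gripper_width: 85.0
```

```bash
python3 -c "
from h import *
to([439.8,281.3,51],180)"
```

```text
t 35.02 tcp [441.5 282.7  56. ] head 179.99 zax [ 0.002  0.002 -1.   ] F [ 0.3  0.1 -0.5] w 85.0 j1,6 [ 0.88 -2.45]
shift cm [ 0.17 -0.14  0.5 ] rows>= 0.1
turn -0.01
```

Emit:
servo_tool --rows '[{"x": 0.1, "y": -0.1, "z": 0.3, "turn": 0, "fingers": 8.5}, {"x": 0, "y": 0, "z": 0, "turn": 0, "fingers": 7.5}, {"x": 0, "y": 0, "z": 0, "turn": 0, "fingers": 6.5}, {"x": 0, "y": 0, "z": 0, "turn": 0, "fingers": 6}, {"x": 0, "y": 0, "z": 0, "turn": 0, "fingers": 6}, {"x": 0, "y": 0, "z": 0, "turn": 0, "fingers": 6}]'

```text
clock: 35.52
position: [440.1, 281.9, 53.1]
ee_rot: [-0.001, 1.0, 0.001, 0.001]
contact_force: [-0.7, -1.0, 5.3]
gripper_width: 65.4
```

```bash
python3 pots.py w24; python3 -c "
from h import *
to([417,-262.5,220],180)"
```

```text
t 35.52 tcp [440.1 281.9  53.1] head -179.93 zax [ 0.002  0.001 -1.   ] F [-0.7 -1.   5.3] w 65.4 j1,6 [ 0.88 -2.45]
comp [250, 199, 138, 142, 14957] rim n 4020 z 79.6 centre [440.1 281.8] cost 11.8
comp [505, 300, 135, 100, 6903] rim n 822 z 78.9 centre [473.8 428.7] cost 253.5
t 35.57 tcp [440.1 281.9  53.1] head -179.93 zax [ 0.002  0.001 -1.   ] F [-0.6 -1.3  5.3] w 65.0 j1,6 [ 0.88 -2.45]
shift cm [  2.34 -54.42 -16.76] rows>= 14.2
turn 0.07
```

Emit:
servo_tool --rows '[{"x": 0, "y": 0, "z": -2, "turn": 0, "fingers": 6}, {"x": 0, "y": 0, "z": -3, "turn": 0, "fingers": 6}, {"x": 0, "y": 0, "z": -4, "turn": 0, "fingers": 6}, {"x": 0, "y": 0, "z": -4, "turn": 0, "fingers": 6}, {"x": 0, "y": -2, "z": -4, "turn": 0, "fingers": 6}, {"x": 0.2, "y": -3.5, "z": 0, "turn": 0, "fingers": 6}, {"x": 0.2, "y": -3.5, "z": 0, "turn": 0, "fingers": 6}, {"x": 0.2, "y": -3.5, "z": 0, "turn": 0, "fingers": 6}, {"x": 0.2, "y": -3.5, "z": 0, "turn": 0, "fingers": 6}, {"x": 0.2, "y": -3.5, "z": 0, "turn": 0, "fingers": 6}]'

```text
clock: 36.4
position: [428.8, 86.3, 219.3]
ee_rot: [-0.001, 1.0, 0.0, 0.001]
contact_force: [0.7, -0.2, -0.5]
gripper_width: 65.1
```

Emit:
servo_tool --rows '[{"x": 0.2, "y": -3.5, "z": 0, "turn": 0, "fingers": 6}, {"x": 0.2, "y": -3.5, "z": 0, "turn": 0, "fingers": 6}, {"x": 0.2, "y": -3.5, "z": 0, "turn": 0, "fingers": 6}, {"x": 0.2, "y": -3.5, "z": 0, "turn": 0, "fingers": 6}, {"x": 0.2, "y": -3.5, "z": 0, "turn": 0, "fingers": 6}, {"x": 0.2, "y": -3.5, "z": 0, "turn": 0, "fingers": 6}, {"x": 0.1, "y": -3.5, "z": 0, "turn": 0, "fingers": 6}]'

```text
clock: 36.98
position: [415.8, -158.7, 219.3]
ee_rot: [-0.0, 1.0, 0.0, 0.001]
contact_force: [1.0, 0.1, -0.6]
gripper_width: 65.4
```

```bash
python3 -c "
from h import *
to([417,-262.5,220],180)"; python3 held.py w25 53.1 150
```

```text
t 36.98 tcp [ 415.8 -158.7  219.3] head -179.97 zax [ 0.001  0.    -1.   ] F [ 1.   0.1 -0.6] w 65.4 j1,6 [ 0.   -1.57]
shift cm [ -0.11 -10.38  -0.07] rows>= 2.6
turn 0.03
t 36.98 tcp [ 415.8 -158.7  219.3] head -179.97 zax [ 0.001  0.    -1.   ] F [ 1.   0.1 -0.6] w 65.4 j1,6 [ 0.   -1.57]
comp [248, 199, 140, 143, 15093] rim n 4070 z 245.9 centre [ 415.8 -158.7] cost 12.6
comp [148, 162, 102, 91, 6827] rim n 1509 z 149.6 centre [ 416.9 -262. ] cost 3.0
```

Emit:
servo_tool --rows '[{"x": -0.1, "y": -3.4, "z": 0, "turn": 0, "fingers": 6}, {"x": 0, "y": -3.4, "z": 0, "turn": 0, "fingers": 6}, {"x": 0, "y": -2.4, "z": 0, "turn": 0, "fingers": 6}, {"x": 0, "y": -1, "z": 0, "turn": 0, "fingers": 6}, {"x": 0, "y": 0, "z": 0, "turn": 0, "fingers": 6}, {"x": 0, "y": 0, "z": 0, "turn": 0, "fingers": 6}]'

```text
clock: 37.53
position: [417.3, -259.0, 218.6]
ee_rot: [0.0, 1.0, 0.0, -0.0]
contact_force: [-0.7, -0.4, -1.0]
gripper_width: 65.3
```

```bash
python3 held.py w26 53.1 150;python3 -c "
from h import *
to([417,-262.4,153],180)"
```

```text
t 37.53 tcp [ 417.3 -259.   218.6] head 179.95 zax [-0.     0.001 -1.   ] F [-0.7 -0.4 -1. ] w 65.3 j1,6 [-0.22 -1.35]
comp [250, 161, 138, 190, 18032] rim n 4043 z 245.1 centre [ 417.3 -259. ] cost 11.9
comp [250, 161, 138, 190, 18032] rim n 799 z 150.2 centre [ 419.3 -262.5] cost 9282.0
t 37.58 tcp [ 417.4 -258.5  218.7] head -179.98 zax [-0.  0. -1.] F [ 0.2 -0.  -1.4] w 65.5 j1,6 [-0.22 -1.35]
shift cm [ 0.04 -0.39  6.57] rows>= 1.6
turn 0.02
```

Emit:
servo_tool --rows '[{"x": 0, "y": -0.4, "z": 0, "turn": 0, "fingers": 6}, {"x": 0, "y": 0, "z": 1, "turn": 0, "fingers": 6}, {"x": 0, "y": 0, "z": 1.5, "turn": 0, "fingers": 6}, {"x": 0, "y": 0, "z": 1.5, "turn": 0, "fingers": 6}, {"x": 0, "y": 0, "z": 1, "turn": 0, "fingers": 6}, {"x": 0, "y": 0, "z": 0.5, "turn": 0, "fingers": 6}, {"x": 0, "y": 0, "z": 0.3, "turn": 0, "fingers": 6}, {"x": 0, "y": 0, "z": 0, "turn": 0, "fingers": 6}, {"x": 0, "y": 0, "z": 0, "turn": 0, "fingers": 6}]'

```text
clock: 38.33
position: [418.0, -263.1, 161.0]
ee_rot: [-0.0, 1.0, -0.0, 0.0]
contact_force: [0.3, 0.1, -0.4]
gripper_width: 65.4
```

```bash
python3 held.py w27 53.1 150
```

```text
t 38.33 tcp [ 418.  -263.1  161. ] head -179.95 zax [ 0.001 -0.    -1.   ] F [ 0.3  0.1 -0.4] w 65.4 j1,6 [-0.23 -1.34]
comp [250, 173, 138, 177, 17531] rim n 4043 z 187.5 centre [ 418. -263.] cost 12.4
comp [250, 173, 138, 177, 17531] rim n 1689 z 150.0 centre [ 412.8 -262.9] cost 1690.9
```

Emit:
servo_tool --rows '[{"x": 0.1, "y": 0.05, "z": 0.4, "turn": 0, "fingers": 6}, {"x": 0, "y": 0, "z": 0.3, "turn": 0, "fingers": 6}, {"x": 0, "y": 0, "z": 0.1, "turn": 0, "fingers": 6}, {"x": 0, "y": 0, "z": 0, "turn": 0, "fingers": 6}, {"x": 0, "y": 0, "z": 0, "turn": 0, "fingers": 6}]'

```text
clock: 38.8
position: [416.8, -262.7, 153.1]
ee_rot: [-0.0, 1.0, -0.0, 0.0]
contact_force: [-0.3, 0.7, 4.1]
gripper_width: 65.4
```

```bash
python3 held.py w28 53.1 150
```

```text
t 38.8 tcp [ 416.8 -262.7  153.1] head -179.97 zax [ 0.001 -0.    -1.   ] F [-0.3  0.7  4.1] w 65.4 j1,6 [-0.23 -1.34]
comp [250, 177, 138, 174, 17193] rim n 4037 z 179.7 centre [ 416.8 -262.6] cost 10.5
comp [250, 177, 138, 174, 17193] rim n 2399 z 151.1 centre [ 411.8 -262.6] cost 1353.1
```

Emit:
servo_tool --rows '[{"x": 0, "y": 0, "z": 0, "turn": 0, "fingers": 7}, {"x": 0, "y": 0, "z": 0, "turn": 0, "fingers": 7.8}, {"x": 0, "y": 0, "z": 0, "turn": 0, "fingers": 8.5}, {"x": 0, "y": 0, "z": -3, "turn": 0, "fingers": 8.5}, {"x": 0, "y": 0, "z": -4, "turn": 0, "fingers": 8.5}, {"x": 0, "y": 0, "z": -2, "turn": 0, "fingers": 8.5}, {"x": 0, "y": 0, "z": 0, "turn": 0, "fingers": 8.5}, {"x": 0, "y": 0, "z": 0, "turn": 0, "fingers": 8.5}]'

```text
clock: 39.52
position: [417.1, -262.7, 243.6]
ee_rot: [-0.0, 1.0, -0.0, 0.001]
contact_force: [-0.9, 0.7, -0.8]
gripper_width: 85.0
```

```bash
python3 pots.py w29 180; python3 -c "
from h import *
grab('scene','c29');grab('side','s29')
to([525,440,160],180)"
```

```text
t 39.52 tcp [ 417.1 -262.7  243.6] head -179.99 zax [ 0.003 -0.    -1.   ] F [-0.9  0.7 -0.8] w 85.0 j1,6 [-0.23 -1.34]
comp [277, 156, 85, 99, 6395] rim n 1435 z 179.8 centre [ 417.  -262.6] cost 1.3
t 39.67 tcp [ 415.7 -262.3  241.1] head -180.0 zax [-0.003  0.001 -1.   ] F [ 0.6 -0.1 -0.4] w 85.1 j1,6 [-0.23 -1.34]
shift cm [-10.96  70.22   8.17] rows>= 17.9
turn 0.0
```

View pics/c29.png

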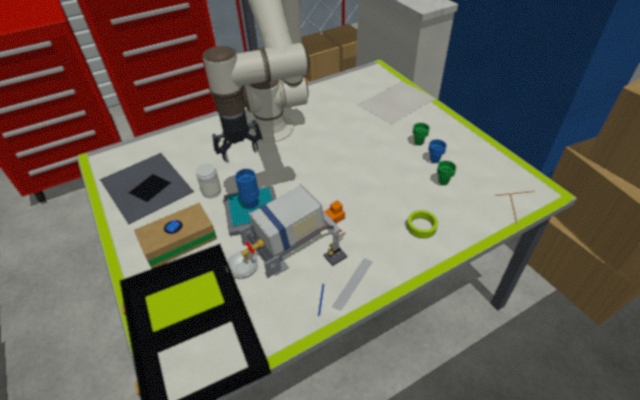

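View pics/w29.png

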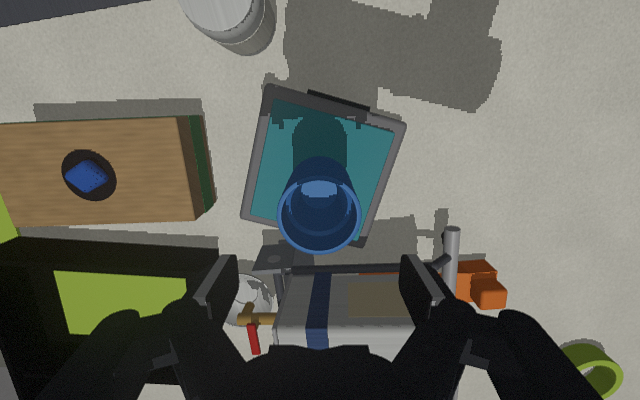

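Emit:
servo_tool --rows '[{"x": 0, "y": 4, "z": 0, "turn": 0, "fingers": 8.5}, {"x": 0, "y": 4, "z": 0, "turn": 0, "fingers": 8.5}, {"x": 0, "y": 4, "z": 0, "turn": 0, "fingers": 8.5}, {"x": 0, "y": 4, "z": 0, "turn": 0, "fingers": 8.5}, {"x": 0, "y": 4, "z": 0, "turn": 0, "fingers": 8.5}, {"x": -0.8, "y": 4, "z": 0, "turn": 0, "fingers": 8.5}, {"x": -0.8, "y": 4, "z": 0, "turn": 0, "fingers": 8.5}, {"x": -0.8, "y": 4, "z": 0, "turn": 0, "fingers": 8.5}, {"x": -0.8, "y": 4, "z": 0, "turn": 0, "fingers": 8.5}, {"x": -0.8, "y": 4, "z": 0, "turn": 0, "fingers": 8.5}]'

```text
clock: 40.5
position: [455.7, 139.1, 241.4]
ee_rot: [-0.0, 1.0, -0.001, -0.001]
contact_force: [2.2, -0.2, 0.6]
gripper_width: 84.5
```

Emit:
servo_tool --rows '[{"x": -0.9, "y": 4, "z": 0, "turn": 0, "fingers": 8.5}, {"x": -0.9, "y": 4, "z": 0, "turn": 0, "fingers": 8.5}, {"x": -0.9, "y": 4, "z": 0, "turn": 0, "fingers": 8.5}, {"x": -0.9, "y": 4, "z": 0, "turn": 0, "fingers": 8.5}, {"x": -0.9, "y": 4, "z": 0, "turn": 0, "fingers": 8.5}, {"x": -0.8, "y": 4, "z": 2, "turn": 0, "fingers": 8.5}, {"x": -0.8, "y": 4, "z": 3, "turn": 0, "fingers": 8.5}, {"x": -0.6, "y": 3, "z": 3, "turn": 0, "fingers": 8.5}, {"x": 0, "y": 0, "z": 0, "turn": 0, "fingers": 8.5}, {"x": 0, "y": 0, "z": 0, "turn": 0, "fingers": 8.5}]'

```text
clock: 41.33
position: [519.6, 435.9, 164.3]
ee_rot: [-0.001, 1.0, -0.004, -0.003]
contact_force: [1.1, -0.7, 0.1]
gripper_width: 85.2
```

```bash
python3 pots.py w30; python3 -c "
from h import *
to([528.4,456.6,52],180)"
```

```text
t 41.33 tcp [519.6 435.9 164.3] head -179.9 zax [-0.007 -0.008 -1.   ] F [ 1.1 -0.7  0.1] w 85.2 j1,6 [ 0.94 -2.5 ]
comp [306, 174, 77, 79, 4736] rim n 1181 z 79.8 centre [528.4 457.3] cost 1.4
t 41.38 tcp [520.6 435.7 167.6] head -179.94 zax [-0.003 -0.004 -1.   ] F [-0.1  0.4  0.7] w 85.1 j1,6 [ 0.93 -2.5 ]
shift cm [-0.81  2.14 11.55] rows>= 2.9
turn 0.06
```

View pics/w30.png

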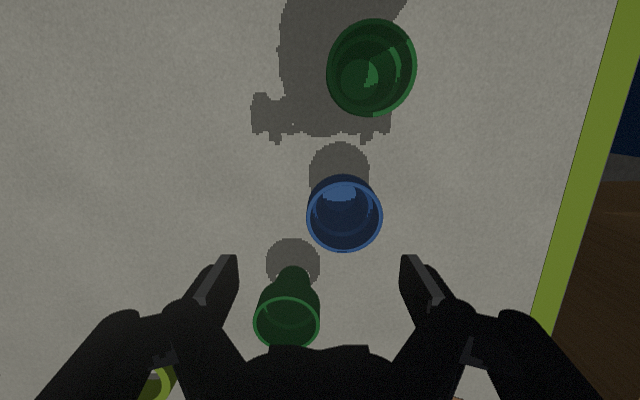

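Emit:
servo_tool --rows '[{"x": -0.8, "y": 2.1, "z": 0, "turn": 0, "fingers": 8.5}, {"x": 0, "y": 0, "z": 3, "turn": 0, "fingers": 8.5}, {"x": 0, "y": 0, "z": 3, "turn": 0, "fingers": 8.5}, {"x": 0, "y": 0, "z": 3, "turn": 0, "fingers": 8.5}, {"x": 0, "y": 0, "z": 2, "turn": 0, "fingers": 8.5}, {"x": 0, "y": 0, "z": 0, "turn": 0, "fingers": 8.5}, {"x": 0, "y": 0, "z": 0, "turn": 0, "fingers": 8.5}, {"x": 0, "y": 0, "z": 0, "turn": 0, "fingers": 8.5}]'

```text
clock: 42.05
position: [530.6, 457.8, 63.8]
ee_rot: [-0.0, 1.0, 0.002, 0.002]
contact_force: [-1.0, -0.1, 0.4]
gripper_width: 85.2
```

```bash
python3 -c "
from h import *
to([528.4,457,52],180)"
```

```text
t 42.05 tcp [530.6 457.8  63.8] head -179.98 zax [ 0.004  0.003 -1.   ] F [-1.  -0.1  0.4] w 85.2 j1,6 [ 0.94 -2.51]
shift cm [ 0.22 -0.08  1.18] rows>= 0.3
turn 0.02
```

Emit:
servo_tool --rows '[{"x": 0.1, "y": -0.1, "z": 0.8, "turn": 0, "fingers": 8.5}, {"x": 0, "y": 0, "z": 0, "turn": 0, "fingers": 8.5}, {"x": 0, "y": 0, "z": 0, "turn": 0, "fingers": 8.5}]'

```text
clock: 42.3
position: [528.1, 456.1, 53.3]
ee_rot: [-0.0, 1.0, 0.0, 0.0]
contact_force: [-1.2, 0.1, 0.0]
gripper_width: 84.9
```

```bash
python3 -c "
from h import *
to([528.4,457,52],180)"
```

```text
t 42.3 tcp [528.1 456.1  53.3] head -179.98 zax [ 0.     0.001 -1.   ] F [-1.2  0.1  0. ] w 84.9 j1,6 [ 0.94 -2.51]
shift cm [-0.03  0.08  0.13] rows>= 0.0
turn 0.02
```

Emit:
servo_tool --rows '[{"x": 0, "y": 0, "z": 0, "turn": 0, "fingers": 7.5}, {"x": 0, "y": 0, "z": 0, "turn": 0, "fingers": 6.5}, {"x": 0, "y": 0, "z": 0, "turn": 0, "fingers": 6}, {"x": 0, "y": 0, "z": 0, "turn": 0, "fingers": 6}, {"x": 0, "y": 0, "z": 0, "turn": 0, "fingers": 6}]'

```text
clock: 42.72
position: [528.9, 456.8, 53.9]
ee_rot: [-0.0, 1.0, 0.001, 0.001]
contact_force: [-1.2, -0.4, 5.5]
gripper_width: 66.1
```

```bash
python3 pots.py w31
```

```text
t 42.72 tcp [528.9 456.8  53.9] head -179.95 zax [ 0.002  0.001 -1.   ] F [-1.2 -0.4  5.5] w 66.1 j1,6 [ 0.94 -2.51]
comp [250, 198, 138, 142, 14889] rim n 4065 z 79.8 centre [528.8 456.6] cost 11.3
```

Emit:
servo_tool --rows '[{"x": 0, "y": 0, "z": -2, "turn": 0, "fingers": 6}, {"x": 0, "y": 0, "z": -3, "turn": 0, "fingers": 6}, {"x": 0, "y": 0, "z": -4, "turn": 0, "fingers": 6}, {"x": 0, "y": 0, "z": -4, "turn": 0, "fingers": 6}, {"x": 0, "y": 0, "z": -4, "turn": 0, "fingers": 6}, {"x": 0.2, "y": -1, "z": -3, "turn": 0, "fingers": 6}, {"x": 0.8, "y": -3, "z": 0, "turn": 0, "fingers": 6}, {"x": 0.8, "y": -3.5, "z": 0, "turn": 0, "fingers": 6}, {"x": 0.8, "y": -3.5, "z": 0, "turn": 0, "fingers": 6}, {"x": 0.8, "y": -3.5, "z": 0, "turn": 0, "fingers": 6}]'

```text
clock: 43.6
position: [493.0, 309.5, 251.4]
ee_rot: [-0.0, 1.0, -0.0, -0.001]
contact_force: [1.3, -0.5, -1.2]
gripper_width: 65.8
```

Emit:
servo_tool --rows '[{"x": 0.8, "y": -3.5, "z": 0, "turn": 0, "fingers": 6}, {"x": 0.8, "y": -3.5, "z": 0, "turn": 0, "fingers": 6}, {"x": 0.8, "y": -3.5, "z": 0, "turn": 0, "fingers": 6}, {"x": 0.8, "y": -3.5, "z": 0, "turn": 0, "fingers": 6}, {"x": 0.8, "y": -3.5, "z": 0, "turn": 0, "fingers": 6}, {"x": 0.8, "y": -3.5, "z": 0, "turn": 0, "fingers": 6}, {"x": 0.8, "y": -3.5, "z": 0, "turn": 0, "fingers": 6}, {"x": 0.8, "y": -3.5, "z": 0, "turn": 0, "fingers": 6}, {"x": 0.8, "y": -3.5, "z": 0, "turn": 0, "fingers": 6}, {"x": 0.6, "y": -3.5, "z": 0, "turn": 0, "fingers": 6}]'

```text
clock: 44.43
position: [414.7, -40.3, 252.0]
ee_rot: [-0.0, 1.0, 0.0, -0.0]
contact_force: [0.9, -0.4, -1.2]
gripper_width: 65.9
```

```bash
python3 -c "
from h import *
to([417,-262.5,253],180)"
```

```text
t 44.43 tcp [414.7 -40.3 252. ] head -179.96 zax [-0.001  0.001 -1.   ] F [ 0.9 -0.4 -1.2] w 65.9 j1,6 [ 0.3  -1.87]
shift cm [ -0.21 -22.22  -0.11] rows>= 5.6
turn 0.04
```

Emit:
servo_tool --rows '[{"x": -0.2, "y": -3.5, "z": 0, "turn": 0, "fingers": 6}, {"x": 0, "y": -3.5, "z": 0, "turn": 0, "fingers": 6}, {"x": 0, "y": -3.5, "z": 0, "turn": 0, "fingers": 6}, {"x": 0, "y": -3.5, "z": 0, "turn": 0, "fingers": 6}, {"x": 0, "y": -3.5, "z": 0, "turn": 0, "fingers": 6}, {"x": 0, "y": -2.5, "z": 0, "turn": 0, "fingers": 6}, {"x": 0, "y": -1.7, "z": 0, "turn": 0, "fingers": 6}, {"x": 0, "y": 0, "z": 0, "turn": 0, "fingers": 6}, {"x": 0, "y": 0, "z": 0, "turn": 0, "fingers": 6}]'

```text
clock: 45.18
position: [417.7, -256.2, 251.5]
ee_rot: [0.001, 1.0, 0.001, -0.001]
contact_force: [-0.4, 0.6, -1.7]
gripper_width: 66.0
```

```bash
python3 held.py w32 53.9 180;python3 -c "
from h import *
to([417,-262.5,184],180)"
```

```text
t 45.18 tcp [ 417.7 -256.2  251.5] head 179.88 zax [-0.002  0.001 -1.   ] F [-0.4  0.6 -1.7] w 66.0 j1,6 [-0.22 -1.35]
comp [250, 155, 138, 196, 18211] rim n 4074 z 277.4 centre [ 417.8 -256.3] cost 10.4
comp [250, 155, 138, 196, 18211] rim n 703 z 180.0 centre [ 417.7 -262.4] cost 0.1
t 45.23 tcp [ 417.8 -255.5  251.8] head 179.97 zax [-0.001  0.001 -1.   ] F [ 0.7  0.6 -2.1] w 65.5 j1,6 [-0.22 -1.35]
shift cm [ 0.08 -0.7   6.77] rows>= 1.7
turn -0.03
```

View pics/w32.png

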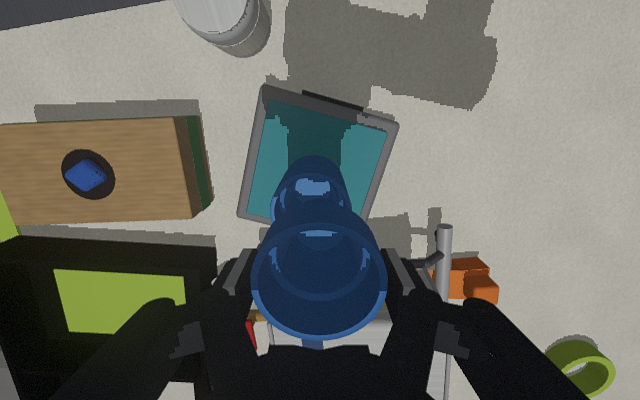

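Emit:
servo_tool --rows '[{"x": 0, "y": -0.7, "z": 0, "turn": 0, "fingers": 6}, {"x": 0, "y": 0, "z": 0.8, "turn": 0, "fingers": 6}, {"x": 0, "y": 0, "z": 1.2, "turn": 0, "fingers": 6}, {"x": 0, "y": 0, "z": 1, "turn": 0, "fingers": 6}, {"x": 0, "y": 0, "z": 1, "turn": 0, "fingers": 6}, {"x": 0, "y": 0, "z": 1, "turn": 0, "fingers": 6}, {"x": 0, "y": 0, "z": 0.5, "turn": 0, "fingers": 6}, {"x": 0, "y": 0, "z": 0.3, "turn": 0, "fingers": 6}, {"x": 0, "y": 0, "z": 0, "turn": 0, "fingers": 6}, {"x": 0, "y": 0, "z": 0, "turn": 0, "fingers": 6}]'

```text
clock: 46.07
position: [418.6, -263.0, 194.6]
ee_rot: [-0.0, 1.0, -0.0, 0.0]
contact_force: [-0.3, -0.4, -0.7]
gripper_width: 65.8
```

```bash
python3 held.py w33 53.9 180
```

```text
t 46.07 tcp [ 418.6 -263.   194.6] head -179.97 zax [ 0. -0. -1.] F [-0.3 -0.4 -0.7] w 65.8 j1,6 [-0.23 -1.34]
comp [250, 164, 138, 187, 17986] rim n 4084 z 220.5 centre [ 418.7 -263.1] cost 10.3
comp [250, 164, 138, 187, 17986] rim n 1690 z 180.0 centre [ 413.  -262.6] cost 1690.4
```

Emit:
servo_tool --rows '[{"x": 0.15, "y": 0.05, "z": 0.4, "turn": 0, "fingers": 6}, {"x": 0, "y": 0, "z": 0.4, "turn": 0, "fingers": 6}, {"x": 0, "y": 0, "z": 0.3, "turn": 0, "fingers": 6}, {"x": 0, "y": 0, "z": 0, "turn": 0, "fingers": 6}, {"x": 0, "y": 0, "z": 0, "turn": 0, "fingers": 6}]'

```text
clock: 46.53
position: [417.1, -262.7, 183.9]
ee_rot: [-0.0, 1.0, -0.0, 0.0]
contact_force: [-0.9, -0.3, 2.7]
gripper_width: 66.2
```

```bash
python3 held.py w34 53.9 180
```

```text
t 46.53 tcp [ 417.1 -262.7  183.9] head -179.97 zax [ 0.001 -0.001 -1.   ] F [-0.9 -0.3  2.7] w 66.2 j1,6 [-0.23 -1.34]
comp [250, 168, 138, 183, 17645] rim n 4108 z 209.8 centre [ 417.1 -262.8] cost 10.4
comp [250, 168, 138, 183, 17645] rim n 2353 z 181.1 centre [ 412.1 -262.3] cost 1340.1
```

Seated. Release, retreat up, and look with all cameras.

Emit:
servo_tool --rows '[{"x": 0, "y": 0, "z": 0, "turn": 0, "fingers": 7}, {"x": 0, "y": 0, "z": 0, "turn": 0, "fingers": 7.8}, {"x": 0, "y": 0, "z": 0, "turn": 0, "fingers": 8.5}, {"x": 0, "y": 0, "z": -3, "turn": 0, "fingers": 8.5}, {"x": 0, "y": 0, "z": -4, "turn": 0, "fingers": 8.5}, {"x": 0, "y": 0, "z": -3, "turn": 0, "fingers": 8.5}, {"x": 0, "y": 0, "z": 0, "turn": 0, "fingers": 8.5}, {"x": 0, "y": 0, "z": 0, "turn": 0, "fingers": 8.5}]'

```text
clock: 47.25
position: [417.7, -262.4, 285.1]
ee_rot: [-0.0, 1.0, -0.0, 0.002]
contact_force: [0.4, 0.5, -1.0]
gripper_width: 85.1
```

```bash
python3 pots.py w35 210; python3 -c "
from h import *
to([653,-12,284],5)"
```

```text
t 47.25 tcp [ 417.7 -262.4  285.1] head -179.98 zax [ 0.004 -0.001 -1.   ] F [ 0.4  0.5 -1. ] w 85.1 j1,6 [-0.23 -1.34]
comp [279, 149, 81, 99, 6007] rim n 1299 z 209.9 centre [ 417.3 -262.1] cost 0.9
t 47.3 tcp [ 416.7 -262.   283.3] head -179.99 zax [ 0.001  0.001 -1.   ] F [-0.2  0.9 -1.1] w 84.6 j1,6 [-0.23 -1.34]
shift cm [-23.63  25.    -0.04] rows>= 8.6
turn 175.01
```

View pics/w35.png

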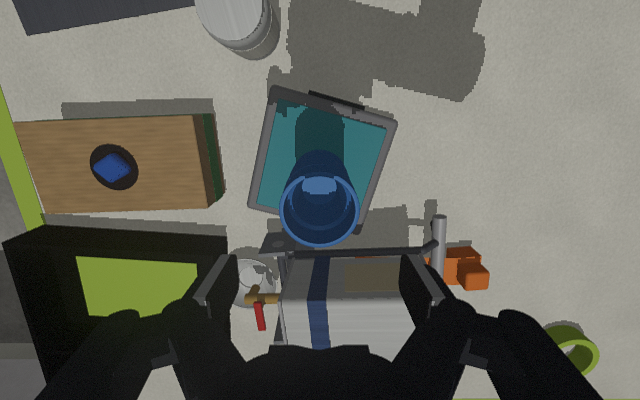

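Emit:
servo_tool --rows '[{"x": -2.6, "y": 2.8, "z": 0, "turn": 0, "fingers": 8.5}, {"x": -2.6, "y": 2.8, "z": 0, "turn": 0, "fingers": 8.5}, {"x": -2.6, "y": 2.8, "z": 0, "turn": 0, "fingers": 8.5}, {"x": -2.6, "y": 2.8, "z": 0, "turn": 0, "fingers": 8.5}, {"x": -2.6, "y": 2.8, "z": 0, "turn": 0, "fingers": 8.5}, {"x": -2.6, "y": 2.8, "z": 0, "turn": 0, "fingers": 8.5}, {"x": -2.6, "y": 2.8, "z": 0, "turn": 0, "fingers": 8.5}, {"x": -2.6, "y": 2.8, "z": 0, "turn": 0, "fingers": 8.5}, {"x": -2.6, "y": 2.6, "z": 0, "turn": 0, "fingers": 8.5}, {"x": 0, "y": 0, "z": 0, "turn": 0, "fingers": 8.5}]'

```text
clock: 48.13
position: [653.5, -7.7, 278.6]
ee_rot: [-0.002, 1.0, -0.0, -0.002]
contact_force: [0.6, -0.6, -0.2]
gripper_width: 85.4
```

Emit:
servo_tool --rows '[{"x": 0, "y": 0, "z": 0, "turn": -7, "fingers": 8.5}, {"x": 0, "y": 0, "z": 0, "turn": -7, "fingers": 8.5}, {"x": 0, "y": 0, "z": 0, "turn": -7, "fingers": 8.5}, {"x": 0, "y": 0, "z": 0, "turn": -7, "fingers": 8.5}, {"x": 0, "y": 0, "z": 0, "turn": -7, "fingers": 8.5}, {"x": 0, "y": 0, "z": 0, "turn": -7, "fingers": 8.5}, {"x": 0, "y": 0, "z": 0, "turn": -7, "fingers": 8.5}, {"x": 0, "y": 0, "z": 0, "turn": -7, "fingers": 8.5}, {"x": 0, "y": 0, "z": 0, "turn": -7, "fingers": 8.5}, {"x": 0, "y": 0, "z": 0, "turn": -7, "fingers": 8.5}]'

```text
clock: 48.97
position: [649.9, -12.3, 280.8]
ee_rot: [-0.576, 0.817, 0.001, -0.002]
contact_force: [0.2, 0.4, 0.0]
gripper_width: 85.1
```

Emit:
servo_tool --rows '[{"x": 0, "y": 0, "z": 0, "turn": -7, "fingers": 8.5}, {"x": 0, "y": 0, "z": 0, "turn": -7, "fingers": 8.5}, {"x": 0, "y": 0, "z": 0, "turn": -7, "fingers": 8.5}, {"x": 0, "y": 0, "z": 0, "turn": -7, "fingers": 8.5}, {"x": 0, "y": 0, "z": 0, "turn": -7, "fingers": 8.5}, {"x": 0, "y": 0, "z": 0, "turn": -7, "fingers": 8.5}, {"x": 0, "y": 0, "z": 0, "turn": -7, "fingers": 8.5}, {"x": 0, "y": 0, "z": 0, "turn": -7, "fingers": 8.5}, {"x": 0, "y": 0, "z": 0, "turn": -7, "fingers": 8.5}, {"x": 0, "y": 0, "z": 0, "turn": -7, "fingers": 8.5}]'

```text
clock: 49.8
position: [650.0, -12.3, 280.8]
ee_rot: [0.941, -0.339, -0.002, 0.001]
contact_force: [-0.4, -0.1, 0.3]
gripper_width: 84.8
```

Emit:
servo_tool --rows '[{"x": 0, "y": 0, "z": 0, "turn": -7, "fingers": 8.5}, {"x": 0, "y": 0, "z": 0, "turn": -7, "fingers": 8.5}, {"x": 0, "y": 0, "z": 0, "turn": -7, "fingers": 8.5}, {"x": 0, "y": 0, "z": 0, "turn": -7, "fingers": 8.5}, {"x": 0, "y": 0, "z": 0, "turn": -7, "fingers": 8.5}, {"x": 0, "y": 0, "z": 0, "turn": -7, "fingers": 8.5}, {"x": 0, "y": 0, "z": 0, "turn": -3, "fingers": 8.5}, {"x": 0, "y": 0, "z": 0, "turn": 0, "fingers": 8.5}, {"x": 0, "y": 0, "z": 0, "turn": 0, "fingers": 8.5}]'

```text
clock: 50.55
position: [650.2, -12.3, 281.5]
ee_rot: [0.999, 0.043, -0.002, 0.0]
contact_force: [0.3, 0.0, -1.1]
gripper_width: 84.8
```

```bash
python3 -c "
from h import *
to([653,-12,120],5); a=grab('scene','c36');b=grab('side','s36')"
```

```text
t 50.55 tcp [650.2 -12.3 281.5] head 4.93 zax [-0.003 -0.    -1.   ] F [ 0.3  0.  -1.1] w 84.8 j1,6 [0.23 1.43]
shift cm [ 3.400e-01 -1.000e-02  1.615e+01] rows>= 4.0
turn -0.07
```

View pics/c36.png

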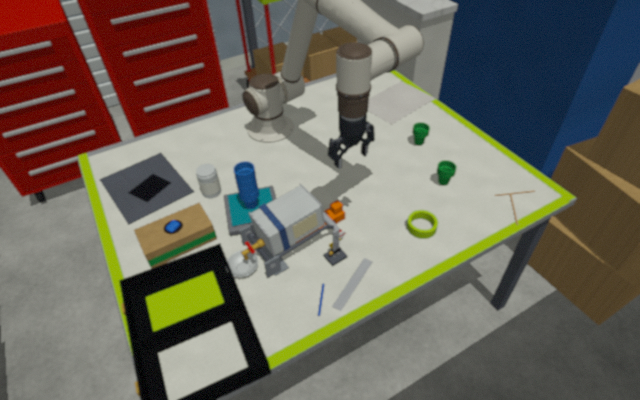

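View pics/s36.png

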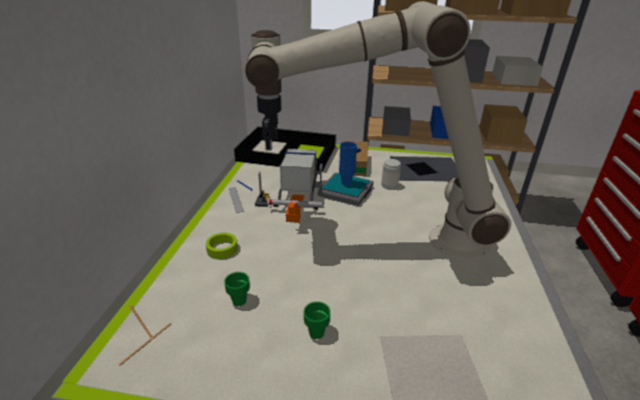

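Emit:
servo_tool --rows '[{"x": 0.3, "y": 0, "z": 4, "turn": 0, "fingers": 8.5}, {"x": 0, "y": 0, "z": 4, "turn": 0, "fingers": 8.5}, {"x": 0, "y": 0, "z": 4, "turn": 0, "fingers": 8.5}, {"x": 0, "y": 0, "z": 3, "turn": 0, "fingers": 8.5}, {"x": 0, "y": 0, "z": 1, "turn": 0, "fingers": 8.5}, {"x": 0, "y": 0, "z": 0, "turn": 0, "fingers": 8.5}, {"x": 0, "y": 0, "z": 0, "turn": 0, "fingers": 8.5}]'

```text
clock: 51.23
position: [654.8, -12.1, 124.5]
ee_rot: [0.999, 0.044, 0.001, 0.0]
contact_force: [0.8, 1.1, 1.0]
gripper_width: 85.1
```

```bash
python3 gauge.py w37
```

```text
t 51.23 tcp [654.8 -12.1 124.5] head 5.04 zax [ 0.002 -0.001 -1.   ] F [0.8 1.1 1. ] w 85.1 j1,6 [0.23 1.43]
pointer top 111 [701.62 -91.59  41.24] 0.55
table 4851 [7.1574e+02 1.6000e-01 9.3000e-01]
600 163 [-74.34  39.21]
608 164 [-73.53  39.2 ]
616 167 [-73.01  39.07]
624 172 [-72.26  39.26]
632 175 [-71.52  39.26]
640 175 [-70.89  39.33]
648 234 [-73.59  41.49]
656 274 [-71.42  40.38]
664 209 [-68.66  39.22]
672 201 [-68.01  39.35]
680 217 [-67.53  35.65]
688 305 [-64.97  38.43]
```

View pics/w37.png

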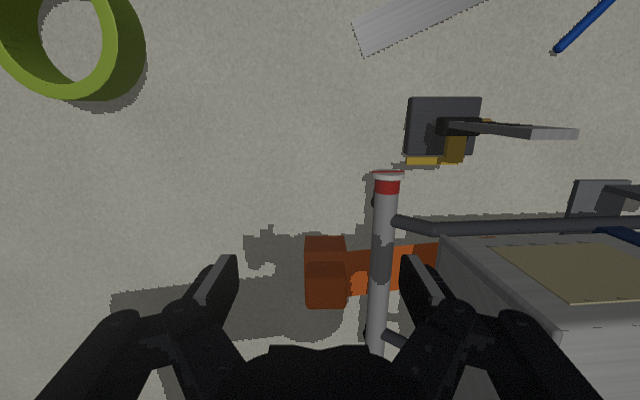

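Emit:
servo_tool --rows '[{"x": 0, "y": 0, "z": -4, "turn": 0, "fingers": 8.5}, {"x": 0, "y": 0, "z": -4, "turn": 0, "fingers": 8.5}, {"x": 0, "y": 0, "z": -4, "turn": 0, "fingers": 8.5}, {"x": 0, "y": 0, "z": 0, "turn": 0, "fingers": 8.5}, {"x": 0, "y": 0, "z": 0, "turn": 0, "fingers": 8.5}]'

```text
clock: 51.7
position: [656.1, -11.7, 250.7]
ee_rot: [0.999, 0.044, 0.007, -0.001]
contact_force: [-0.4, -0.6, -1.0]
gripper_width: 85.1
```

```bash
python3 -c "
from h import *
st(); v=grab('scene','c38'); grab('wrist','w38'); print(arm.job_done())"
```

```text
t 51.7 tcp [656.1 -11.7 250.7] head 5.03 zax [ 0.013  0.002 -1.   ] F [-0.4 -0.6 -1. ] w 85.1 j1,6 [0.23 1.43]
the job is handed in; nothing more can be done
None
```

View pics/w38.png

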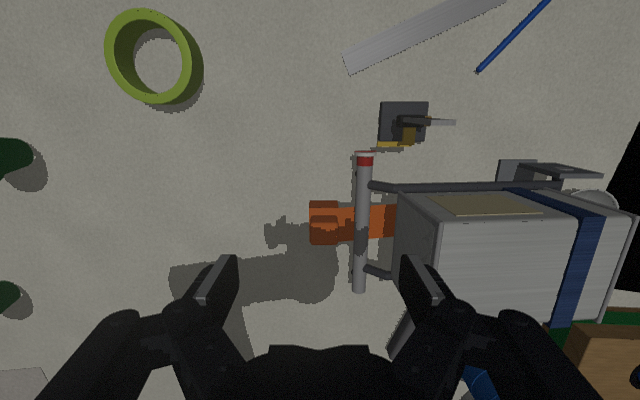

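The job is handed in at about 52 s of the 210 s allowed, with the wedge holding the bar at the pointer and all four blue pots stacked on the scale.

- **Wedge:** I pushed it under the bar, released it and measured. The bar was about 0.7 mm low, so I pushed it in another 3.5 mm. The last check, after the pots were done, read the bar axis (the red line's height) at 39.2 mm and the pointer at mid thickness also at 39.2 mm. A direct depth reading of the thin red line itself came out 1 to 2 mm higher. It was also about 1.8 mm too high with the bar at rest, so I put that down to measurement bias and used the tube fit.
- **Pots:** I found four blue pots. The blue patch on the glove box is a glove, and I left the two green pots alone. The stack is on the pan at (417, −262), within about 1 mm of the pan centre. The rims read 120, 150, 180 and 210 mm as each pot went in, so every pot is fully home.
- **Everything else:** I did not touch the gauge, dish, glove box, tape or hardener can, and they look unmoved in the images. I saw no knock to the wedge and no slip of the grip.

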